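Hang the key safe's lift-off door

ROBOT

A 6-joint arm with a two-finger parallel gripper is mounted at the origin on a cart in front of the work surface, level with it; the furniture and walls round the work are solid. World frame = base frame: x ahead of the robot, y to its left, z up, the work surface at z = 0. Lengths are in m, angles in rad, forces in N, time in s.
With the tool pointing down it reaches from about 0.325 to 0.9 m from the base axis. Payload 3.5 kg.
Tool frame: the origin (TCP) lies at the very end of the fingers, on their centre line; the grasp point (between the pads) lies 19 mm behind it (manip.grasp_offset is the distance from the TCP to the grasp point, in m); z points along the fingers, y is the line along which they close (so a half turn about z gives the same grasp; the last joint's range is limited). The gripper opens to 85 mm and grips with 20 to 120 N. Pads are 22 mm wide; open, the fingers measure 114 mm over their backs; the gripper's body (76 mm by 85 mm) begins 54 mm behind the grasp point. The pads swing forward as they close: fully open they stand 13 mm farther back than shut.
Start: joints at [1.009, 0.276, -0.026, 1.268, 0, 1.467], TCP at [0.277, 0.56, 0.231] pointing down, gripper open.
Joint ranges: [-3.12, 3.12], [-0.85, 1.88], [-1.08, 1.24], [-1.95, 2.15], [-1.57, 1.53], [-3.14, 3.14]. Speed limits (rad/s): [2.57, 2.57, 3.14, 3.14, 3.14, 3.14].

INTERFACE

Orientations are given as a 3x3 rotation matrix whose columns are the frame's x, y, z axes.
In Python, from rig import manip, viewer, sign_off, models gives the robot as it stands.
- The arm moves only by the tool step_arm, never from a script. Its argument "steps" is a list of rows, each a list of 3 entries, a list of its own where there are three numbers: the shift along the world's x, y, z scaled (see below), then the turn, a rotation vector about the world's x, y, z scaled (see below), then the closure in counts, from 0 (fully open) to 255 (shut). In form: [[[dx, dy, dz], [rx, ry, rz], fingers], ...]. A call has exactly 5 rows; each row is the pose to reach, as a shift and turn from the pose commanded when the call began, turning the shorter way round; what a row does not reach only later rows make up. The controller multiplies each number of a shift by 0.2 m and each number of a turn by 180 degrees. A row lasts 1/10 s, in which the tool goes at most 50 mm and 8.59 degrees, less where a joint would pass 70% of its speed; a pose out of reach is approached as far as the arm can. A call with a number of a shift or a turn outside -1 to 1 is refused whole. A call with a gripper value outside its range is refused whole. The fingers move at their own pace and stop on an object; "squeeze" is the grip in N (left out, the last holds). Time passes only in rows, so rows that repeat a pose let the fingers close, or fill a call up. It gives the time, the measured TCP pose, the force, the opening and the grip force at its end, in the units of the state.
- manip.observe(): the state, without advancing time (a new reading comes with each control period).
- viewer.read_camera(name): name is "scene" or "top"; returns the picture (480x640x3 uint8, blue, green, red); there is no depth.
- viewer.calibration(name): a dict with "K" (3x3 intrinsics, pixels), "R" (3x3) and "t" (3): a world point X has camera coordinates R X + t. Camera axes: x right, y down, z forward; pixel columns grow to the right and rows downward; lengths in m; the calibration is good to about 2 mm. A picture is of the moment at which its call begins. calibration takes no time and is no camera call.
- sign_off(): hands the job in; it is judged then, once.
Trained networks look in the newest picture that a camera, given by its name, has taken for a name from the list of things; names that differ only in an ending like _2 or _b are one class to them, and where a whole thing is asked for, a point or a joint stands for the part that bears it (a point fixed in the world has none). Each returns a list of dicts, best first, with "conf" (0 to 1); they miss things now and then, are a little off and sometimes report something else, mostly with a low value. They report only what shows in the picture. A call takes as long as a camera call.
- models.search_frame(camera, query): "position" ([x, y, z] in m, in world coordinates, good to about 4 mm: the middle of the surface that is visible of it).
- models.masks_of(camera, query): "region" (480x640 bool, what is visible of it).
The state is a dict: "t": time; "qpos": joint angles; "qd": joint speeds; "joint_efforts": joint torques, N m; "ee_pos": TCP position; "tcp_rot": TCP orientation; "force": force on the tool from outside, world axes, zero at the start; "moment": the same for the moment, N m; "gripper_width": finger opening in m; "gripper_force": force on a finger pad.
Only numpy, scipy, OpenCV 4.12 (cv2) and the standard library are available. Lean on these libraries where they do the work, as an engineer would, in place of code of your own. Each camera call takes 0.05 s, during which the arm holds its last target. There are 200 camera calls.

TASK

The door of the small grey key safe has its new lock and leans in the sloping wooden stand. Take it out, hang it on the safe's two hinge pins with the door standing wide open so that both knuckles drop fully home, then swing it shut and let go. The pins may be set a few millimetres forward or back of their usual place, so feel for them and do not force the door; leave the loose things on the bench where they are.

Things in the scene. Friction and masses are not known exactly. Their poses are not given: they have to be found in the camera images.
- key_safe: Grey steel key safe fixed to the bench: open-fronted box 70 deep (x) x 130 wide (y) x 175 mm high. Origin at the centre of its underside; x axis points from the open front to the back (front roughly faces the robot), y to its left, z up. Two upright hinge pins, one above the other, stand on a steel hinge carrier at its left front edge, 71.5 mm left of the middle.
- hinge_low (a point): Usual place of the lower pin's foot: a mark 45 mm above the bench, 15 mm before its front face. The carrier is screwed tight in slots, so both pins stand together up to 4.5 mm forward or back of the marks along the safe's x, which no reading tells. Pin: upright, 8 mm thick, 18 mm high from its foot, 1 mm chamfer, on a shoulder 16 mm wide where the knuckle rests. Axes as the safe's.
- hinge_high (a point): Usual place of the upper pin's foot, 85 mm straight above the other mark. The upper pin is like the lower and stands exactly above it, shifted by the same amount; across (safe's y) and in height the pins are true to the marks. Axes as the safe's.
- door_center (a point): Centre of the loose blue steel door: plate 16 thick (its x) x 120 wide (y) x 150 mm high (z, towards its top edge), about 0.4 kg. Outside, with a round lock 6 mm proud and 35 mm from the centre on the free side, faces its -x; the edge with the two knuckles is its +y edge. At first it leans with the top towards the robot, 35 degrees from upright, outside up; the top 55 mm are free on both faces.
- safe_door: The same door; origin at the centre of its lower edge. Shut, its axes are those of the safe, the plate stands 2 to 12 mm before the safe's front and its lower edge 12 mm above the bench. On the pins it turns freely from shut to over 120 degrees open (clockwise from above), stays where it is left and has no catch: pushed to the stop its free edge just meets the safe's front.
- knuckle_low (a point): Lower end of the door's lower knuckle, on the axis of its bore: a tube along the door's z, 18 mm outside, 20 mm long, bored right through at 10.4 mm. It lies 71.5 mm from the door's middle plane of symmetry towards the hinge edge, level with the middle of the thickness, 33 mm above the door's lower edge. Axes as the door's.
- knuckle_high (a point): Lower end of the upper knuckle, the same tube 85 mm farther up the door. Axes as the door's.
- fitting_stand: Low wooden stand fixed to the bench, base 110 x 100 x 8 mm, with two rails sloping 35 degrees from upright towards the robot on which the door leans, up to 105 mm above the bench, and short lips, 28 mm deep, under its lower edge. Origin at the centre of the underside; its x axis points roughly away from the robot.
- brass_padlock: Bystander: brass padlock lying flat, 68 x 42 x 17 mm; origin under its middle.
- oil: Bystander: white oil bottle with a red spout, standing, 37 mm wide, 122 mm high; origin at the centre of its foot.
- key_box: Bystander: small red cardboard box, 59 x 101 x 30 mm; origin at the centre of its underside.
- lock_cylinder_1: Bystander: brass lock cylinder standing on its end, 35 mm wide, 30 mm high; origin at the centre of its foot.
- lock_cylinder_2: Bystander: another such lock cylinder; origin at the centre of its foot.
- pliers_2: Bystander: blue-handled pliers lying flat, 176 mm long, 11 mm high; origin under the middle.
- screwdriver: Bystander: yellow-handled screwdriver lying down, 160 mm long, 20 mm thick; origin under the middle.

How it is judged:
By the outcome, as a careful person would: the job done as asked, in the order asked, and still so for the second after the job is handed in, with the robot touching nothing.
It also fails if it takes over 61 s, if anything falls off the work surface, if the arm or the gripper's body presses on something with over 40 N, if the wrist force passes 120 N, or if a joint passes its speed limit or range.

## Working session

There is one attempt and no reset: what is moved stays moved. The work goes in short steps, Python scripts to look and compute and a tool call to move; the robot and the scene stay as the last step left them, time stands still between calls to the robot, and variables do not carry over. Pictures are saved under pics/ and viewed, at most 10 in all, crops included, and the job is handed in when it is done.

Besides the shell and the picture viewer there is one more tool, called in YAML: its name, and indented under it one key for each argument. step_arm: Moves the arm, as the interface text tells. Shifts and turns lie within -1 to 1; 1 stands for 0.2 m of shift or 180 degrees of turn. Its arguments: {"type":"object","properties":{"steps":{"type":"array"},"squeeze":{"type":"number"}},"required":["steps"]}

```bash
ls; mkdir -p pics
python3 - <<'E'
from rig import manip, viewer, models
import cv2, numpy as np
s=manip.observe(); print(s['t'],s['ee_pos'],s['tcp_rot'],s['force'],manip.grasp_offset)
for c in ("scene","top"):
    im=viewer.read_camera(c); cv2.imwrite(f"pics/{c}0.png",im); k=viewer.calibration(c); print(c,k)
    for q in ("key_safe","safe_door","fitting_stand","hinge_low","hinge_high","door_center","knuckle_low","knuckle_high"):
        r=models.search_frame(c,q); print(q,[(np.round(x['position'],4).tolist(),round(x['conf'],2)) for x in r[:2]])
print(manip.observe()['t'])
E
```

```text
pics
0.0 [0.27638882 0.55969591 0.23013747] [[-8.96570727e-01  4.42898881e-01 -1.22990286e-03]
 [ 4.42900512e-01  8.96568750e-01 -1.90085006e-03]
 [ 2.60808106e-04 -2.24897113e-03 -9.99997437e-01]] [-0.37522794  0.23128363 -0.47775009] 0.0187
scene {'K': array([[568.46523409,   0.        , 311.46887932],
       [  0.        , 568.46523409, 227.50627336],
       [  0.        ,   0.        ,   1.        ]]), 'R': array([[ 0.67254985, -0.74005071, -0.00128212],
       [-0.51389923, -0.46577785, -0.72038779],
       [ 0.53252632,  0.48515558, -0.69357032]]), 't': array([-0.4569816 ,  0.23347783,  1.348596  ])}
key_safe [([0.574, -0.107, 0.0868], 0.85), ([0.424, -0.348, 0.1562], 0.37)]
safe_door [([0.4287, -0.3523, 0.1547], 0.7)]
fitting_stand [([0.4607, -0.321, 0.0087], 0.92)]
hinge_low [([0.5766, -0.1043, 0.0864], 0.93)]
hinge_high [([0.5692, -0.1091, 0.0844], 0.92)]
door_center [([0.4217, -0.3455, 0.158], 0.57)]
knuckle_low [([0.4272, -0.3473, 0.1534], 0.9), ([0.403, -0.519, 0.0294], 0.23)]
knuckle_high [([0.4261, -0.3485, 0.1539], 0.73), ([0.4255, -0.5568, 0.0307], 0.52)]
top {'K': array([[534.98969088,   0.        , 313.50526743],
       [  0.        , 534.98969088, 230.80624529],
       [  0.        ,   0.        ,   1.        ]]), 'R': array([[ 0.02235646, -0.999723  , -0.00735546],
       [-0.99805934, -0.02189035, -0.05829557],
       [ 0.05811841,  0.00864447, -0.99827227]]), 't': array([-0.19514437,  0.47665416,  1.48142658])}
key_safe [([0.5606, -0.1141, 0.1753], 0.64), ([0.4563, 0.2595, 0.0203], 0.45)]
safe_door [([0.4635, -0.3244, 0.1149], 0.82), ([0.4529, -0.5127, 0.0766], 0.55)]
fitting_stand [([0.5241, -0.3186, 0.0088], 0.61)]
hinge_low [([0.5606, -0.1157, 0.1742], 0.63)]
hinge_high [([0.5659, -0.111, 0.1749], 0.59)]
door_center [([0.4654, -0.3225, 0.1214], 0.7)]
knuckle_low [([0.4654, -0.3272, 0.1186], 0.64)]
knuckle_high [([0.4636, -0.3222, 0.1187], 0.75)]
0.9
```

View pics/scene0.png

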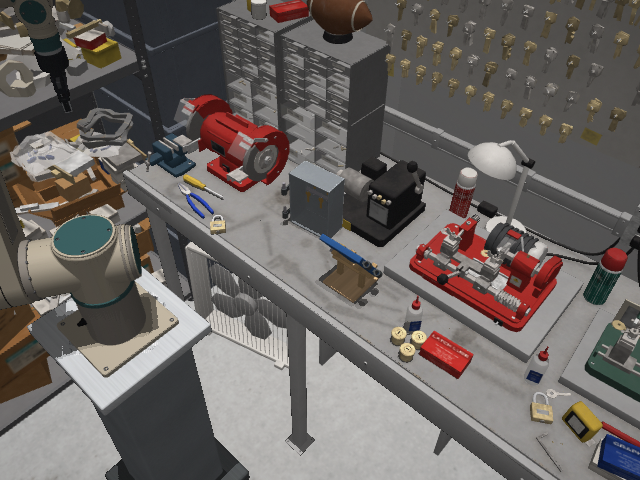

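View pics/top0.png

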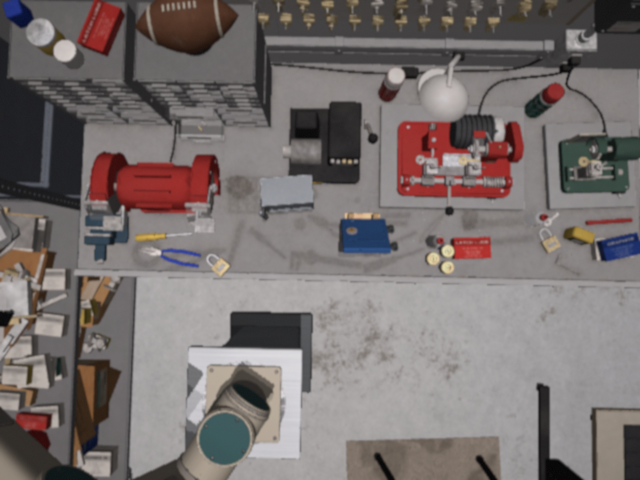

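The scene view shows the safe at (316,200), with its pins at about (284,187) and (286,210). The blue door on the stand is at (350,258), with its knuckles at the right end near (378,270). The top view shows the safe at (287,193), the door at (365,235) and its knuckles at (392,238). I'll zoom in next.

Run:
```python
import cv2, numpy as np
a=cv2.imread("pics/scene0.png")[155:305,270:390]; b=cv2.imread("pics/top0.png")[165:265,245:405]
A=cv2.resize(a,None,fx=4,fy=4,interpolation=cv2.INTER_CUBIC)  #480x600
B=cv2.resize(b,(320,200),interpolation=cv2.INTER_CUBIC)
B1=cv2.resize(b[:, :80],(320,400),interpolation=cv2.INTER_CUBIC)
C=np.zeros((600,800,3),np.uint8); C[:,:480]=A; C[:200,480:]=B; C[200:,480:]=B1
cv2.imwrite("pics/crop0.png",C)
```

```text
(no output)
```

View pics/crop0.png

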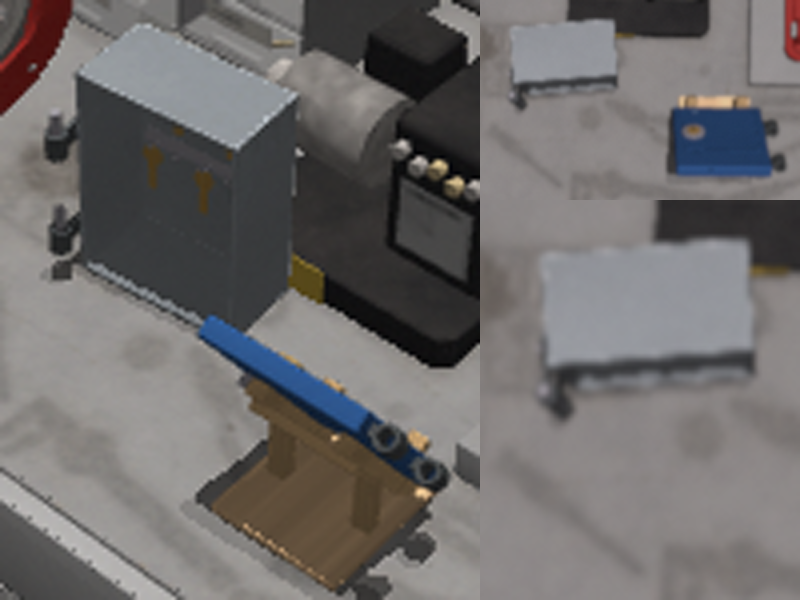

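```bash
cat > fit.py <<'E'
import numpy as np, json
from scipy.optimize import least_squares
from scipy.spatial.transform import Rotation as Ro
from rig import viewer
C={c:viewer.calibration(c) for c in ("scene","top")}
def proj(c,X):
    k=C[c]; p=(np.atleast_2d(X)@np.asarray(k['R']).T+k['t'])@k['K'].T; return p[:,:2]/p[:,2:]
sc=lambda x,y:(270+x/4-.375,155+y/4-.375)
t2=lambda x,y:(245+(x-480)/2-.25,165+y/2-.25)
t4=lambda x,y:(245+(x-480)/4-.375,165+(y-200)/4-.375)
def fit(obs,pose,p0,prior=None):
    def f(p):
        R,t=pose(p); r=[proj(c,R@np.array(m)+t)[0]-px for c,m,px in obs]
        return np.concatenate(r)
    s=least_squares(f,p0,loss='soft_l1',f_scale=1.); return s.x,f(s.x).reshape(-1,2)
if __name__=="__main__":
    f,b,l,r,h=-.035,.035,.065,-.065,.175
    so=[("scene",(f,l,h),sc(78,74)),("scene",(b,l,h),sc(145,25)),("scene",(b,r,h),sc(297,97)),("scene",(f,r,h),sc(234,150)),
     ("scene",(f,l,0),sc(82,262)),("scene",(f,r,0),sc(236,328)),("scene",(b,r,0),sc(292,284)),
     ("top",(b,l,h),t4(543,252)),("top",(b,r,h),t4(748,240)),("top",(f,r,h),t4(752,353)),("top",(f,l,h),t4(549,366))]
    P=lambda p:(Ro.from_euler('z',p[2]).as_matrix(),np.array([p[0],p[1],0]))
    p,e=fit(so,P,[.56,-.11,0]); print("safe",p.round(4),np.degrees(p[2]).round(2)); print(e.round(1).tolist())
    R,t=P(p)
    for sh in (-.0045,0,.0045):
        for nm,z in (("up top",.148),("lo top",.063)):
            X=R@np.array([-.05+sh,.0715,z])+t; q=proj("scene",X)[0]; u=proj("top",X)[0]
            print(sh,nm,X.round(4),"scenecrop",((q-[270,155]+.375)*4).round(1),"topcrop",((u-[245,165]+.375)*4+[480,200]).round(1))
    do=[("scene",(-.008,-.06,.15),sc(207,318)),("scene",(.008,-.06,.15),sc(200,336)),("scene",(-.008,.06,.15),sc(373,408)),
     ("scene",(0,.0715,.138),sc(385,437)) ,("scene",(0,.0715,.053),sc(430,470)),
     ("top",(-.008,-.06,0),t2(675,109)),("top",(-.008,.06,0),t2(761,107)),("top",(-.008,.06,.15),t2(770,167)),("top",(-.008,-.06,.15),t2(673,167)),
     ("top",(0,.0715,.128),t2(779,162)),("top",(0,.0715,.043),t2(771,127))]
    def D(p): return Ro.from_euler('z',p[3]).as_matrix()@np.array([[-np.cos(p[4]),0,-np.sin(p[4])],[0,-1,0],[-np.sin(p[4]),0,np.cos(p[4])]]).T@np.eye(3) if 0 else (lambda s,c:Ro.from_euler('z',p[3]).as_matrix()@np.array([[-c,0,-s],[0,-1,0],[-s,0,c]]))(np.sin(p[4]),np.cos(p[4])),np.array(p[:3])
    for o in (do,[x for x in do if x[1][1]<.07 or x[0]=="top"]):
        p,e=fit(o,D,[.5,-.32,.03,0,.61]); print("door",p.round(4),np.degrees(p[3:]).round(1)); print(e.round(1).tolist())
E
python3 fit.py
```

```text
safe [ 0.5729 -0.1153  0.0803] 4.6
[[-0.4, 0.2], [-0.6, -0.5], [1.0, 0.2], [0.7, 0.9], [0.4, 1.9], [-1.1, 5.4], [-0.2, 2.2], [-0.8, -0.2], [-0.3, -0.3], [0.3, -0.8], [-0.9, -1.0]]
-0.0045 up top [ 0.5128 -0.0484  0.148 ] scenecrop [ 51.1 118. ] topcrop [541.4 397.6]
-0.0045 lo top [ 0.5128 -0.0484  0.063 ] scenecrop [ 55.7 214.1] topcrop [554.9 408.9]
0 up top [ 0.5173 -0.048   0.148 ] scenecrop [ 55.5 114.5] topcrop [541.  390.6]
0 lo top [ 0.5173 -0.048   0.063 ] scenecrop [ 59.9 210.6] topcrop [554.5 402.2]
0.0045 up top [ 0.5218 -0.0477  0.148 ] scenecrop [ 59.9 111.1] topcrop [540.7 383.6]
0.0045 lo top [ 0.5218 -0.0477  0.063 ] scenecrop [ 64.1 207.2] topcrop [554.2 395.6]
door [ 0.51   -0.3181  0.0402  0.025   0.604 ] [ 1.4 34.6]
[[0.5, -1.3], [-1.4, -0.0], [-0.2, 0.6], [0.6, 0.1], [-0.4, 0.3], [-1.7, -1.0], [-0.8, -0.1], [1.2, -0.2], [1.6, -0.0], [-0.0, 0.2], [0.0, 0.5]]
door [ 0.5094 -0.3183  0.0388  0.025   0.5971] [ 1.4 34.2]
[[0.6, -1.1], [-1.3, 0.2], [-0.0, 0.8], [-1.7, -0.8], [-0.9, 0.1], [1.2, -0.3], [1.6, -0.2], [-0.0, 0.2], [-0.0, 0.6]]
```

```bash
cat > mv.py <<'E'
import numpy as np
from scipy.spatial.transform import Rotation as Ro
from rig import manip
def door_rot(yaw,tilt):  # door axes in world; yaw=0 tilt=35deg: in the stand
    s,c=np.sin(tilt),np.cos(tilt); return Ro.from_euler('z',yaw).as_matrix()@np.array([[-c,0,-s],[0,-1,0],[-s,0,c]])
def tool(D): y,z=-D[:,0],-D[:,2]; return np.c_[np.cross(y,z),y,z]
def rel(p,R=None):
    s=manip.observe(); d=(np.array(p)-s['ee_pos'])/.2
    r=Ro.from_matrix(R@s['tcp_rot'].T).as_rotvec()/np.pi if R is not None else np.zeros(3)
    return d.round(3).tolist(),r.round(4).tolist()
def st():
    s=manip.observe(); print("t",round(s['t'],2),"p",s['ee_pos'].round(4),"F",s['force'].round(1),"M",s['moment'].round(2),"w",round(s['gripper_width'],4),"gf",round(float(s['gripper_force']),1),"q",np.round(s['qpos'],2))
    return s
E
python3 - <<'E'
from mv import *
D=door_rot(.025,.604); T=tool(D); print(T.round(3))
g=np.array([.51,-.3181,.0402])+D@[0,0,.108]; print(g, g-T[:,2]*.09)
print(rel([.45,.36,.32],T)); print(rel(g-T[:,2]*.09))
E
```

```text
[[-0.025  0.823  0.568]
 [ 1.     0.021  0.014]
 [ 0.     0.568 -0.823]]
[ 0.44868172 -0.31963328  0.12909161] [ 0.39758316 -0.32091101  0.20316795]
([0.866, -1.002, 0.443], [0.1086, -0.17, -0.335])
([0.604, -4.406, -0.141], [0.0, 0.0, 0.0])
```

step_arm:
  steps:
    - [[0.25,-0.2,0.1],[0.02,-0.03,-0.06],0]
    - [[0.45,-0.4,0.2],[0.04,-0.06,-0.12],0]
    - [[0.6,-0.6,0.3],[0.06,-0.09,-0.18],0]
    - [[0.75,-0.8,0.4],[0.08,-0.12,-0.24],0]
    - [[0.85,-1,0.45],[0.1086,-0.17,-0.335],0]
  squeeze: 40

```text
t: 1.4
ee_pos: [0.4336, 0.3834, 0.3149]
tcp_rot: [[-0.426, 0.829, 0.364], [0.902, 0.422, 0.095], [-0.075, 0.368, -0.927]]
force: [-0.4, 1.0, 0.6]
gripper_width: 0.0853
gripper_force: 0.0
```

```bash
python3 -c "
from mv import *
st(); T=tool(door_rot(.025,.604)); print(rel([.398,-.321,.203],T))"
```

```text
t 1.4 p [0.4336 0.3834 0.3149] F [-0.4  1.   0.6] M [-0.12  0.31 -0.01] w 0.0853 gf 0.0 q [ 0.69 -0.07 -0.29  0.99 -0.16  1.78]
([-0.178, -3.522, -0.559], [0.04, -0.0649, -0.1291])
```

step_arm:
  steps:
    - [[0,-0.2,0],[0.01,-0.016,-0.032],0]
    - [[0,-0.4,0],[0.02,-0.032,-0.064],0]
    - [[0,-0.6,0],[0.03,-0.048,-0.096],0]
    - [[0,-0.8,0],[0.04,-0.0649,-0.129],0]
    - [[0,-1,0],[0.04,-0.0649,-0.129],0]

```text
t: 1.9
ee_pos: [0.4298, 0.1836, 0.3113]
tcp_rot: [[-0.032, 0.826, 0.563], [0.999, 0.028, 0.016], [-0.003, 0.563, -0.826]]
force: [-0.1, 1.1, -0.2]
gripper_width: 0.0853
gripper_force: 0.0
```

step_arm:
  steps:
    - [[0,-0.2,0],[0,0,0],0]
    - [[0,-0.4,0],[0,0,0],0]
    - [[0,-0.6,0],[0,0,0],0]
    - [[0,-0.8,0],[0,0,0],0]
    - [[0,-1,0],[0,0,0],0]

```text
t: 2.4
ee_pos: [0.4314, -0.0166, 0.3135]
tcp_rot: [[-0.031, 0.824, 0.565], [1.0, 0.027, 0.015], [-0.003, 0.565, -0.825]]
force: [1.4, -0.5, 0.4]
gripper_width: 0.0854
gripper_force: 0.0
```

step_arm:
  steps:
    - [[0,-0.2,0],[0,0,0],0]
    - [[0,-0.4,0],[0,0,0],0]
    - [[0,-0.6,0],[0,0,0],0]
    - [[0,-0.8,0],[0,0,0],0]
    - [[0,-1,0],[0,0,0],0]

```text
t: 2.9
ee_pos: [0.4314, -0.2174, 0.3133]
tcp_rot: [[-0.03, 0.825, 0.564], [1.0, 0.026, 0.014], [-0.003, 0.564, -0.826]]
force: [0.4, -0.5, -0.2]
gripper_width: 0.0852
gripper_force: 0.0
```

```bash
python3 -c "
from mv import *
st(); T=tool(door_rot(.025,.604)); print(rel([.398,-.321,.203],T))"
```

```text
t 2.9 p [ 0.4314 -0.2174  0.3133] F [ 0.4 -0.5 -0.2] M [-0.    0.54  0.06] w 0.0852 gf 0.0 q [-0.88 -0.33 -0.57  0.94  0.46  0.76]
([-0.167, -0.518, -0.552], [0.001, -0.0013, -0.0015])
```

step_arm:
  steps:
    - [[-0.05,-0.15,-0.15],[0,-0.001,-0.0015],0]
    - [[-0.1,-0.3,-0.35],[0,-0.001,-0.0015],0]
    - [[-0.167,-0.518,-0.552],[0,-0.001,-0.0015],0]
    - [[-0.167,-0.518,-0.552],[0,-0.001,-0.0015],0]
    - [[-0.04,-0.515,-0.737],[0,-0.001,-0.0015],0]

```text
t: 3.4
ee_pos: [0.4244, -0.3236, 0.1684]
tcp_rot: [[-0.02, 0.822, 0.569], [1.0, 0.022, 0.004], [-0.009, 0.569, -0.822]]
force: [1.1, -1.1, 0.1]
gripper_width: 0.0855
gripper_force: 0.0
```

```bash
python3 -c "
from mv import *
import cv2
from rig import viewer
st(); T=tool(door_rot(.025,.604)); print(rel([.4487,-.3196,.1291],T))
a=viewer.read_camera('scene')[180:330,270:430]; b=viewer.read_camera('top')[195:275,310:420]
import numpy as np
C=np.zeros((600,800,3),np.uint8); C[:,:480]=cv2.resize(a,(640,600))[:,80:560]; C[:240,480:]=cv2.resize(b,(320,240)); cv2.imwrite('pics/g1.png',C)"
```

```text
t 3.4 p [ 0.4244 -0.3236  0.1684] F [ 1.1 -1.1  0.1] M [-0.07  0.46 -0.11] w 0.0855 gf 0.0 q [-1.05 -0.05 -0.67  0.63  0.52  0.58]
([0.121, 0.02, -0.197], [0.0027, 0.0005, 0.0015])
```

View pics/g1.png

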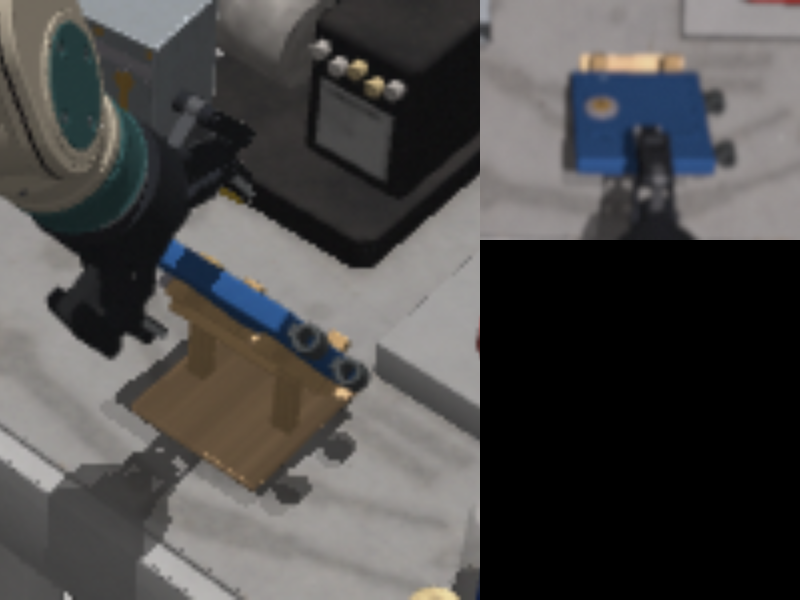

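The picture shows the open fingers straddling the door's top edge near its middle, with the lock at (600,105) in the inset well clear. I'll finish the approach and close.

step_arm:
  steps:
    - [[0.06,0,-0.09],[0,0,0],0]
    - [[0.126,0.005,-0.185],[0,0,0],0]
    - [[0.126,0.005,-0.185],[0,0,0],60]
    - [[0.126,0.005,-0.185],[0,0,0],140]
    - [[0.126,0.005,-0.185],[0,0,0],200]
  squeeze: 35

```text
t: 4.0
ee_pos: [0.4496, -0.3179, 0.1302]
tcp_rot: [[-0.026, 0.823, 0.567], [1.0, 0.024, 0.011], [-0.004, 0.567, -0.823]]
force: [-0.4, -0.2, -0.6]
gripper_width: 0.0439
gripper_force: 0.0
```

step_arm:
  steps:
    - [[0,0,0],[0,0,0],255]
    - [[0,0,0],[0,0,0],255]
    - [[0,0,0],[0,0,0],255]
    - [[0,0,0],[0,0,0],255]
    - [[0,0,0],[0,0,0],255]
  squeeze: 35

```text
t: 4.5
ee_pos: [0.4486, -0.3181, 0.1293]
tcp_rot: [[-0.024, 0.824, 0.566], [1.0, 0.022, 0.011], [-0.003, 0.566, -0.825]]
force: [-6.8, 0.2, 5.6]
gripper_width: 0.0154
gripper_force: 34.9
```

```bash
python3 -c "
from mv import *
s=st(); T=tool(door_rot(.025,.604)); print(rel([.4487,-.3196,.1291],T))"
```

```text
t 4.5 p [ 0.4486 -0.3181  0.1293] F [-6.8  0.2  5.6] M [ 0.12  0.96 -0.11] w 0.0154 gf 34.9 q [-1.    0.02 -0.7   0.51  0.5   0.64]
([0.001, -0.008, -0.001], [0.001, -0.0008, 0.0002])
```

step_arm:
  steps:
    - [[-0.03,0,0.044],[0,0,0],255]
    - [[-0.09,0,0.13],[0,0,0],255]
    - [[-0.15,0,0.22],[0,0,0],255]
    - [[-0.18,0.05,0.4],[0,0,0],255]
    - [[-0.18,0.15,0.6],[0,0,0],255]
  squeeze: 60

```text
t: 5.0
ee_pos: [0.4106, -0.2865, 0.2471]
tcp_rot: [[-0.023, 0.827, 0.562], [1.0, 0.018, 0.014], [0.002, 0.562, -0.827]]
force: [1.2, -1.0, -3.6]
gripper_width: 0.0158
gripper_force: 59.3
```

```bash
python3 -c "
from mv import *
s=st(); T=tool(door_rot(np.radians(84.6),0)); D=door_rot(np.radians(84.6),0); H=np.array([.5173,-.048,.15])
g=H-D@[0,.0715,0]; g0=g+np.array([-.03,0,.12]); print(g,g0,rel([.40,-.2,.30],T),rel(g0,T)); print(T.round(3))"
```

```text
t 5.0 p [ 0.4106 -0.2865  0.2471] F [ 1.2 -1.  -3.6] M [-0.12  1.13 -0.04] w 0.0158 gf 59.3 q [-1.04 -0.21 -0.61  0.84  0.51  0.6 ]
[ 0.44611732 -0.04127126  0.15      ] [ 0.41611732 -0.04127126  0.27      ] ([-0.053, 0.432, 0.265], [-0.1417, 0.1514, 0.448]) ([0.028, 1.226, 0.115], [-0.1417, 0.1514, 0.448])
[[-0.996  0.094 -0.   ]
 [ 0.094  0.996 -0.   ]
 [ 0.    -0.    -1.   ]]
```

step_arm:
  steps:
    - [[0,0.1,0.1],[-0.0134,0.0143,0.0424],255]
    - [[0,0.2,0.2],[-0.0268,0.0287,0.085],255]
    - [[0,0.35,0.3],[-0.0402,0.043,0.127],255]
    - [[0,0.45,0.3],[-0.0537,0.0574,0.17],255]
    - [[0,0.55,0.3],[-0.067,0.0717,0.212],255]

```text
t: 5.5
ee_pos: [0.412, -0.1765, 0.309]
tcp_rot: [[-0.655, 0.691, 0.307], [0.747, 0.653, 0.123], [-0.116, 0.31, -0.944]]
force: [-0.9, 0.3, -5.0]
gripper_width: 0.0153
gripper_force: 59.3
```

```bash
python3 -c "
from mv import *
s=st(); T=tool(door_rot(np.radians(84.6),0)); print(rel([.4161,-.0413,.29],T))"
```

```text
t 5.5 p [ 0.412  -0.1765  0.309 ] F [-0.9  0.3 -5. ] M [-0.25  0.71 -0.01] w 0.0153 gf 59.3 q [-0.75 -0.22 -0.41  1.23  0.3   0.11]
([0.021, 0.676, -0.095], [-0.0748, 0.0803, 0.2328])
```

step_arm:
  steps:
    - [[0,0.14,0],[-0.014,0.015,0.0435],255]
    - [[0,0.28,0],[-0.028,0.03,0.087],255]
    - [[0.01,0.42,0],[-0.042,0.045,0.13],255]
    - [[0.01,0.56,-0.05],[-0.056,0.06,0.174],255]
    - [[0.02,0.676,-0.095],[-0.07,0.075,0.2174],255]

```text
t: 6.0
ee_pos: [0.4159, -0.0409, 0.2893]
tcp_rot: [[-0.989, 0.146, 0.018], [0.146, 0.989, 0.018], [-0.015, 0.02, -1.0]]
force: [0.5, -0.9, -4.8]
gripper_width: 0.0152
gripper_force: 59.4
```

```bash
python3 -c "
from mv import *
s=st(); T=tool(door_rot(np.radians(84.6),0)); print(rel([.4161,-.0413,.27],T))"
```

```text
t 6.0 p [ 0.4159 -0.0409  0.2893] F [ 0.5 -0.9 -4.8] M [-0.03  0.05  0.03] w 0.0152 gf 59.4 q [-0.27 -0.14 -0.35  1.34  0.02 -0.12]
([0.001, -0.002, -0.096], [-0.0058, 0.0056, 0.0166])
```

step_arm:
  steps:
    - [[-0.02,0,-0.2],[-0.0058,0.0056,0.0166],255]
    - [[-0.02,0,-0.4],[-0.0058,0.0056,0.0166],255]
    - [[-0.02,0,-0.6],[-0.0058,0.0056,0.0166],255]
    - [[-0.02,0,-0.695],[-0.0058,0.0056,0.0166],255]
    - [[-0.02,0,-0.695],[-0.0058,0.0056,0.0166],255]

```text
t: 6.5
ee_pos: [0.4085, -0.041, 0.1468]
tcp_rot: [[-0.995, 0.1, -0.007], [0.1, 0.995, 0.004], [0.007, 0.004, -1.0]]
force: [-0.5, -0.8, -5.0]
gripper_width: 0.0151
gripper_force: 59.8
```

```bash
python3 -c "
from mv import *
import cv2
from rig import viewer
s=st(); T=tool(door_rot(np.radians(84.6),0)); print(rel([.4121,-.0413,.15],T))
a=viewer.read_camera('scene'); b=viewer.read_camera('top'); cv2.imwrite('pics/scene2.png',a); cv2.imwrite('pics/top2.png',b)
C=np.zeros((600,800,3),np.uint8); C[:,:480]=cv2.resize(a[160:260,250:330],(480,600),interpolation=cv2.INTER_CUBIC); C[:480,480:]=cv2.resize(b[170:242,243:291],(320,480),interpolation=cv2.INTER_CUBIC); cv2.imwrite('pics/h1.png',C)"
```

```text
t 6.5 p [ 0.4085 -0.041   0.1468] F [-0.5 -0.8 -5. ] M [ 0.03  0.15 -0.03] w 0.0151 gf 59.8 q [-0.26 -0.04 -0.57  1.04  0.   -0.16]
([0.018, -0.002, 0.016], [-0.0013, -0.0022, 0.0019])
```

View pics/h1.png

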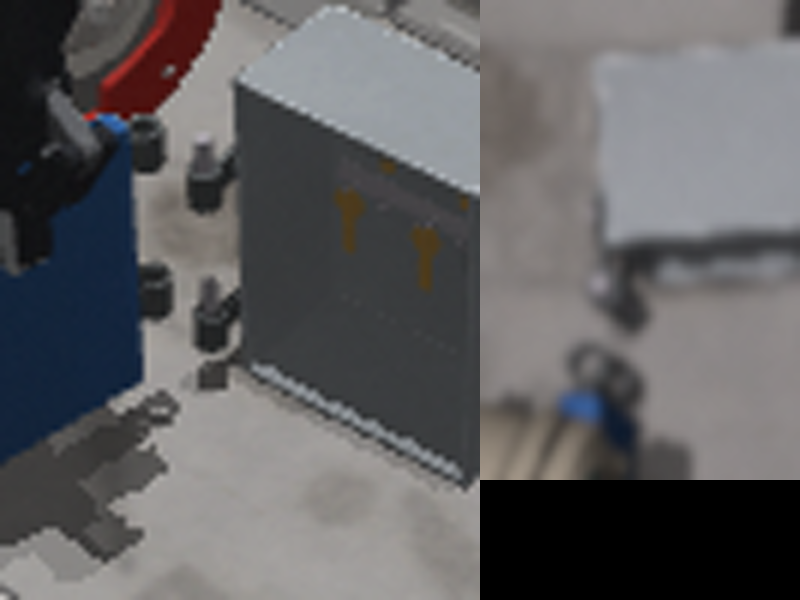

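Run:
```python
from fit import *
s=lambda x,y:(250+x/6-.417,160+y/6-.417); t=lambda x,y:(243+(x-480)/6.667-.425,170+y/6.667-.425)
I=np.eye(3)
ko=[("scene",(0,0,.138),s(148,124)),("scene",(0,0,.053),s(155,270)),("top",(0,0,.138),t(590,360)),("top",(0,0,.053),t(622,383))]
po=[("scene",(0,0,.148),s(205,138)),("scene",(0,0,.063),s(210,283)),("top",(0,0,.148),t(600,284)),("top",(0,0,.05),t(630,318))]
k,e=fit(ko,lambda p:(I,p),[.48,-.05,.04]); print("K",k.round(4)); print(e.round(2).tolist())
p,e=fit(po,lambda p:(I,p),[.517,-.05,.0]); print("P",p.round(4)); print(e.round(2).tolist())
p,e=fit(po,lambda p:(I,np.r_[p,0]),[.517,-.05]); print("P z=0",p.round(4)); print(e.round(2).tolist())
from mv import *
D=door_rot(np.radians(84.3),0); s=manip.observe(); print("K model",s['ee_pos']+D@[0,.0715,-.108])
```

```text
K [ 0.4835 -0.0508  0.0429]
[[0.35, -0.25], [0.66, 0.24], [0.11, 1.05], [-1.19, -0.16]]
P [ 0.5148 -0.0513  0.0056]
[[-0.1, -0.0], [0.16, -0.01], [0.32, 0.9], [-0.38, -0.91]]
P z=0 [ 0.5168 -0.0495]
[[0.01, 1.0], [0.26, 0.86], [-0.14, 0.31], [-0.82, -1.47]]
K model [ 0.48382821 -0.04923161  0.04268284]
```

The scene crop shows the knuckles at (149,145) and (155,292), level with and about 9 px left of the pins at (205,150) and (210,300). The door hangs upright. The measured knuckle and pin places agree with the model, so I'll lower it and feel the pin with the knuckle from the front.

step_arm:
  steps:
    - [[0.02,0,-0.03],[-0.001,-0.002,0.0015],255]
    - [[0.04,0,-0.06],[-0.001,-0.002,0.0015],255]
    - [[0.06,0,-0.09],[-0.001,-0.002,0.0015],255]
    - [[0.06,0,-0.1],[-0.001,-0.002,0.0015],255]
    - [[0.06,0,-0.1],[-0.001,-0.002,0.0015],255]

```text
t: 7.1
ee_pos: [0.425, -0.042, 0.1301]
tcp_rot: [[-0.995, 0.095, 0.008], [0.095, 0.995, -0.002], [-0.008, -0.001, -1.0]]
force: [-0.4, 0.7, -4.8]
gripper_width: 0.015
gripper_force: 59.8
```

```bash
cat > k.py <<'E'
from mv import *
s=st(); R=s['tcp_rot']; D=np.c_[-R[:,1],np.cross(-R[:,2],-R[:,1]),-R[:,2]]
print("K",(s['ee_pos']+D@[0,.0715,-.075]).round(4),"yaw",np.degrees(np.arctan2(R[0,1],R[1,1])).round(2),"tilt",R[:2,2].round(4))
E
python3 k.py
```

```text
t 7.1 p [ 0.425  -0.042   0.1301] F [-0.4  0.7 -4.8] M [0.01 0.07 0.03] w 0.015 gf 59.8 q [-0.25 -0.   -0.58  0.99  0.   -0.16]
K [ 0.4967 -0.0489  0.0557] yaw 5.46 tilt [ 0.0078 -0.0015]
```

step_arm:
  steps:
    - [[0.005,0,0],[0,0,0],255]
    - [[0.01,0,0],[0,0,0],255]
    - [[0.015,0,0],[0,0,0],255]
    - [[0.02,0,0],[0,0,0],255]
    - [[0.02,0,0],[0,0,0],255]

```text
t: 7.6
ee_pos: [0.4295, -0.0422, 0.1306]
tcp_rot: [[-0.995, 0.095, 0.009], [0.095, 0.995, -0.002], [-0.01, -0.001, -1.0]]
force: [0.2, 0.7, -5.1]
gripper_width: 0.015
gripper_force: 59.8
```

```bash
python3 k.py
```

```text
t 7.6 p [ 0.4295 -0.0422  0.1306] F [ 0.2  0.7 -5.1] M [-0.    0.02 -0.06] w 0.015 gf 59.8 q [-0.25  0.01 -0.57  0.99  0.   -0.15]
K [ 0.5014 -0.0492  0.0563] yaw 5.47 tilt [ 0.0094 -0.0019]
```

step_arm:
  steps:
    - [[0.005,0,0],[0,0.0015,0],255]
    - [[0.01,0,0],[0,0.003,0],255]
    - [[0.015,0,0],[0,0.003,0],255]
    - [[0.015,0,0],[0,0.003,0],255]
    - [[0.015,0,0],[0,0.003,0],255]

```text
t: 8.1
ee_pos: [0.4311, -0.0421, 0.1302]
tcp_rot: [[-0.995, 0.095, -0.003], [0.095, 0.995, -0.002], [0.003, -0.002, -1.0]]
force: [-4.4, -1.1, -2.4]
gripper_width: 0.0156
gripper_force: 60.3
```

```bash
python3 k.py
```

```text
t 8.1 p [ 0.4311 -0.0421  0.1302] F [-4.4 -1.1 -2.4] M [-0.05  0.87 -0.04] w 0.0156 gf 60.3 q [-0.25  0.02 -0.56  1.   -0.   -0.15]
K [ 0.5021 -0.049   0.055 ] yaw 5.47 tilt [-0.0027 -0.0018]
```

step_arm:
  steps:
    - [[-0.02,0,0],[0,0,0],255]
    - [[-0.02,0,0.05],[0,0,0],255]
    - [[-0.01,0,0.08],[0,0,0],255]
    - [[0.03,0,0.08],[0,0,0],255]
    - [[0.0575,0,0.08],[0,0,0],255]

```text
t: 8.6
ee_pos: [0.4458, -0.0425, 0.1474]
tcp_rot: [[-0.995, 0.095, 0.003], [0.095, 0.995, -0.002], [-0.003, -0.002, -1.0]]
force: [0.3, -0.1, -4.1]
gripper_width: 0.0155
gripper_force: 60.1
```

step_arm:
  steps:
    - [[0,0,0],[0,0,0],255]
    - [[0,0,-0.01],[0,0,0],255]
    - [[0,0,-0.02],[0,0,0],255]
    - [[0,0,-0.03],[0,0,0],255]
    - [[0,0,-0.03],[0,0,0],255]

```text
t: 9.1
ee_pos: [0.443, -0.042, 0.1398]
tcp_rot: [[-0.995, 0.095, -0.002], [0.095, 0.995, -0.001], [0.002, -0.002, -1.0]]
force: [-0.4, -0.6, -5.2]
gripper_width: 0.0151
gripper_force: 59.9
```

```bash
python3 k.py; python3 -c "
import cv2,numpy as np
from rig import viewer
a=viewer.read_camera('scene'); b=viewer.read_camera('top'); cv2.imwrite('pics/scene3.png',a); cv2.imwrite('pics/top3.png',b)
C=np.zeros((600,800,3),np.uint8); C[:,:480]=cv2.resize(a[170:230,262:310],(480,600),interpolation=cv2.INTER_CUBIC); C[:480,480:]=cv2.resize(b[180:228,250:282],(320,480),interpolation=cv2.INTER_CUBIC); cv2.imwrite('pics/h2.png',C)"
```

```text
t 9.1 p [ 0.443  -0.042   0.1398] F [-0.4 -0.6 -5.2] M [0.   0.05 0.02] w 0.0151 gf 59.9 q [-0.24  0.03 -0.52  1.02 -0.   -0.14]
K [ 0.514  -0.0489  0.0647] yaw 5.47 tilt [-0.0018 -0.0014]
```

View pics/h2.png

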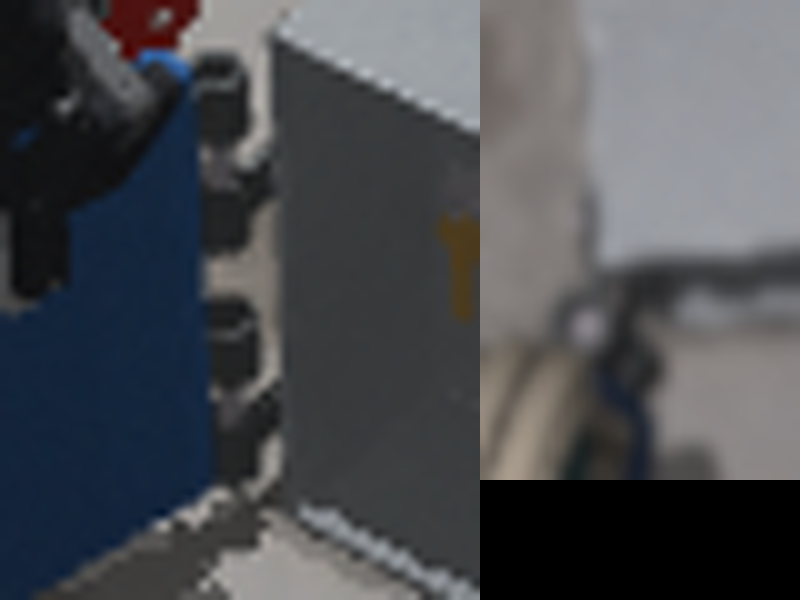

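The scene crop shows both knuckles sitting straight over the pins, at (222,105) and (232,340). The top inset shows the bright pin tip inside the knuckle ring at (585,325), so I'll lower it gently.

step_arm:
  steps:
    - [[0,0,-0.01],[0,0,0],255]
    - [[0,0,-0.02],[0,0,0],255]
    - [[0,0,-0.025],[0,0,0],255]
    - [[0,0,-0.025],[0,0,0],255]
    - [[0,0,-0.025],[0,0,0],255]

```text
t: 9.7
ee_pos: [0.4437, -0.0421, 0.1355]
tcp_rot: [[-0.995, 0.095, -0.0], [0.095, 0.995, -0.002], [0.0, -0.002, -1.0]]
force: [-0.3, 0.0, -4.9]
gripper_width: 0.0152
gripper_force: 60.0
```

```bash
python3 k.py
```

```text
t 9.7 p [ 0.4437 -0.0421  0.1355] F [-0.3  0.  -4.9] M [ 0.02 -0.04  0.01] w 0.0152 gf 60.0 q [-0.24  0.03 -0.53  1.01 -0.   -0.14]
K [ 0.5148 -0.0491  0.0605] yaw 5.47 tilt [-0.0005 -0.0018]
```

step_arm:
  steps:
    - [[0,0,-0.005],[0,0,0],255]
    - [[0,0,-0.01],[0,0,0],255]
    - [[0,0,-0.015],[0,0,0],255]
    - [[0,0,-0.02],[0,0,0],255]
    - [[0,0,-0.02],[0,0,0],255]

```text
t: 10.2
ee_pos: [0.4435, -0.0421, 0.1313]
tcp_rot: [[-0.995, 0.095, -0.001], [0.095, 0.995, -0.002], [0.001, -0.002, -1.0]]
force: [0.8, -0.3, -4.9]
gripper_width: 0.0158
gripper_force: 60.0
```

```bash
python3 k.py
```

```text
t 10.2 p [ 0.4435 -0.0421  0.1313] F [ 0.8 -0.3 -4.9] M [0.06 0.03 0.03] w 0.0158 gf 60.0 q [-0.24  0.04 -0.53  1.   -0.   -0.14]
K [ 0.5146 -0.049   0.0562] yaw 5.47 tilt [-0.0009 -0.0017]
```

In the bores with almost no force. I'll keep lowering.

step_arm:
  steps:
    - [[0,0,-0.008],[0,0,0],255]
    - [[0,0,-0.016],[0,0,0],255]
    - [[0,0,-0.024],[0,0,0],255]
    - [[0,0,-0.032],[0,0,0],255]
    - [[0,0,-0.035],[0,0,0],255]

```text
t: 10.7
ee_pos: [0.4435, -0.0421, 0.1242]
tcp_rot: [[-0.995, 0.095, -0.001], [0.095, 0.995, -0.002], [0.001, -0.002, -1.0]]
force: [1.1, 0.6, -5.1]
gripper_width: 0.0156
gripper_force: 60.0
```

```bash
python3 k.py
```

```text
t 10.7 p [ 0.4435 -0.0421  0.1242] F [ 1.1  0.6 -5.1] M [0.02 0.06 0.  ] w 0.0156 gf 60.0 q [-0.24  0.05 -0.54  0.98 -0.   -0.14]
K [ 0.5146 -0.0491  0.0492] yaw 5.47 tilt [-0.0009 -0.0017]
```

step_arm:
  steps:
    - [[0,0,-0.006],[0,0,0],255]
    - [[0,0,-0.012],[0,0,0],255]
    - [[0,0,-0.018],[0,0,0],255]
    - [[0,0,-0.022],[0,0,0],255]
    - [[0,0,-0.022],[0,0,0],255]

```text
t: 11.2
ee_pos: [0.4437, -0.0422, 0.1211]
tcp_rot: [[-0.995, 0.095, -0.0], [0.095, 0.995, -0.002], [0.0, -0.002, -1.0]]
force: [-4.5, 0.4, 4.3]
gripper_width: 0.0153
gripper_force: 61.4
```

```bash
python3 k.py
```

```text
t 11.2 p [ 0.4437 -0.0422  0.1211] F [-4.5  0.4  4.3] M [0.08 0.51 0.05] w 0.0153 gf 61.4 q [-0.24  0.05 -0.55  0.98 -0.   -0.14]
K [ 0.5149 -0.0492  0.0461] yaw 5.46 tilt [-0.0003 -0.002 ]
```

step_arm:
  steps:
    - [[0,0,0],[0,0,0],190]
    - [[0,0,0],[0,0,0],160]
    - [[0,0,0],[0,0,0],120]
    - [[0,0,0],[0,0,0],120]
    - [[0,0,0.05],[0,0,0],120]

```text
t: 11.7
ee_pos: [0.4425, -0.0419, 0.1292]
tcp_rot: [[-0.995, 0.095, -0.003], [0.095, 0.995, -0.001], [0.003, -0.001, -1.0]]
force: [-0.3, -0.4, 0.1]
gripper_width: 0.0453
gripper_force: 0.0
```

```bash
python3 k.py
```

```text
t 11.7 p [ 0.4425 -0.0419  0.1292] F [-0.3 -0.4  0.1] M [ 0.01  0.04 -0.  ] w 0.0453 gf 0.0 q [-0.24  0.04 -0.54  1.   -0.   -0.14]
K [ 0.5134 -0.0488  0.054 ] yaw 5.47 tilt [-0.0034 -0.0011]
```

step_arm:
  steps:
    - [[0,0,0.15],[0,0,0],120]
    - [[0,0,0.3],[0,0,0],120]
    - [[-0.05,0.1,0.4],[0,0,0],255]
    - [[-0.1,0.25,0.4],[0,0,0],255]
    - [[-0.14,0.32,0.4],[0,0,0],255]
  squeeze: 30

```text
t: 12.2
ee_pos: [0.4161, 0.023, 0.2119]
tcp_rot: [[-0.996, 0.095, 0.002], [0.095, 0.996, -0.001], [-0.003, -0.001, -1.0]]
force: [-0.4, 0.3, -0.5]
gripper_width: 0.0022
gripper_force: 0.0
```

```bash
python3 k.py; python3 -c "
import cv2,numpy as np
from rig import viewer
a=viewer.read_camera('scene'); b=viewer.read_camera('top'); cv2.imwrite('pics/scene4.png',a); cv2.imwrite('pics/top4.png',b)
C=np.zeros((600,800,3),np.uint8); C[:,:480]=cv2.resize(a[160:260,240:320],(480,600),interpolation=cv2.INTER_CUBIC); C[:480,480:]=cv2.resize(b[180:252,240:288],(320,480),interpolation=cv2.INTER_CUBIC); cv2.imwrite('pics/h3.png',C)"
```

```text
t 12.2 p [0.4161 0.023  0.2119] F [-0.4  0.3 -0.5] M [-0.03  0.02 -0.02] w 0.0022 gf 0.0 q [-0.1  -0.09 -0.47  1.18 -0.   -0.  ]
K [0.4874 0.0162 0.1371] yaw 5.43 tilt [ 0.0024 -0.0014]
```

View pics/h3.png

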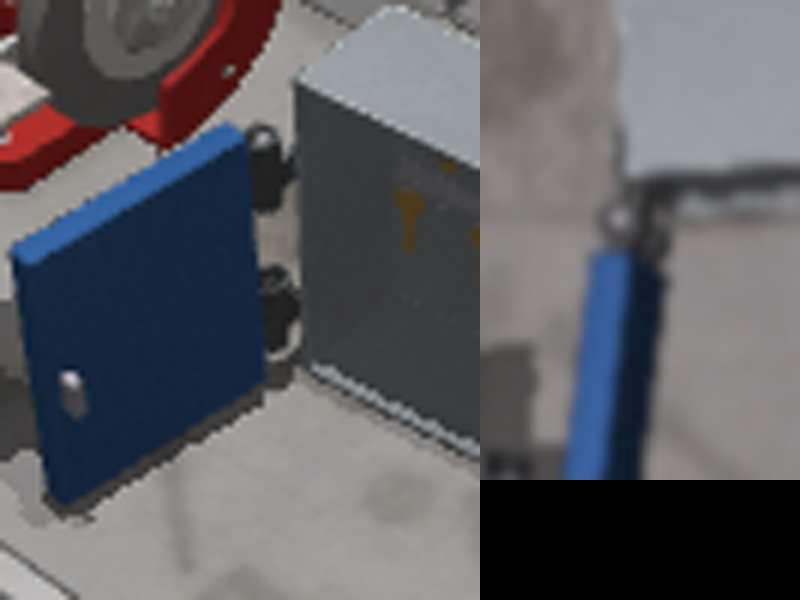

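The picture shows the door upright on both pins, with each knuckle resting on its shoulder near (267,190) and (280,325), standing about 100° open. Next I'll push it shut from outside with the closed fingers.

```bash
cat > arc.py <<'E'
from mv import *
import sys
H=np.array([.5148,-.0491]); r=.100
def pose(phi,off,z=.125):
    a=np.radians(phi); n=np.array([np.sin(a),-np.cos(a)]); p=H+r*np.array([np.cos(a),np.sin(a)])+off*n
    return np.r_[p,z]
def rows(start,start_phi,lst):
    return [[((pose(f,o)-start)/.2).round(3).tolist(),[0,0,round((f-start_phi)/180,4)],255] for f,o in lst]
if __name__=="__main__":
    s=manip.observe(); p0=s['ee_pos']
    print(rows(p0,174.4,[(174.4,.035)]*1))
    seq=[(174.4,.03),(174.4,.025),(176,.023),(179,.023),(183,.023)]
    print(rows(pose(174.4,.035),174.4,seq))
    f=183
    while f<258:
        l=[(f+5*i,.023) for i in range(1,6)]; print(f,rows(pose(f,.023),f,l)); f+=25
E
python3 arc.py
```

```text
[[[0.019, -0.138, -0.43], [0, 0, 0.0], 255]]
[[[-0.002, -0.025, 0.0], [0, 0, 0.0], 255], [[-0.005, -0.05, 0.0], [0, 0, 0.0], 255], [[-0.01, -0.073, 0.0], [0, 0, 0.0089], 255], [[-0.017, -0.099, 0.0], [0, 0, 0.0256], 255], [[-0.025, -0.134, 0.0], [0, 0, 0.0478], 255]]
183 [[[-0.006, -0.044, 0.0], [0, 0, 0.0278], 255], [[-0.008, -0.089, 0.0], [0, 0, 0.0556], 255], [[-0.006, -0.134, 0.0], [0, 0, 0.0833], 255], [[0.0, -0.178, 0.0], [0, 0, 0.1111], 255], [[0.01, -0.222, 0.0], [0, 0, 0.1389], 255]]
208 [[[0.013, -0.043, 0.0], [0, 0, 0.0278], 255], [[0.031, -0.084, 0.0], [0, 0, 0.0556], 255], [[0.051, -0.124, 0.0], [0, 0, 0.0833], 255], [[0.075, -0.161, 0.0], [0, 0, 0.1111], 255], [[0.103, -0.197, 0.0], [0, 0, 0.1389], 255]]
233 [[[0.03, -0.033, 0.0], [0, 0, 0.0278], 255], [[0.063, -0.063, 0.0], [0, 0, 0.0556], 255], [[0.099, -0.09, 0.0], [0, 0, 0.0833], 255], [[0.137, -0.114, 0.0], [0, 0, 0.1111], 255], [[0.176, -0.135, 0.0], [0, 0, 0.1389], 255]]
```

step_arm:
  steps:
    - [[0.019,0,-0.2],[0,0,0],255]
    - [[0.019,0,-0.43],[0,0,0],255]
    - [[0.019,-0.07,-0.43],[0,0,0],255]
    - [[0.019,-0.138,-0.43],[0,0,0],255]
    - [[0.019,-0.138,-0.43],[0,0,0],255]

```text
t: 12.8
ee_pos: [0.4199, -0.0072, 0.124]
tcp_rot: [[-0.995, 0.098, -0.001], [0.098, 0.995, -0.002], [0.0, -0.003, -1.0]]
force: [-0.2, 0.5, -0.2]
gripper_width: -0.0002
gripper_force: 0.0
```

step_arm:
  steps:
    - [[-0.002,-0.025,0],[0,0,0],255]
    - [[-0.005,-0.05,0],[0,0,0],255]
    - [[-0.01,-0.073,0],[0,0,0.009],255]
    - [[-0.017,-0.1,0],[0,0,0.0256],255]
    - [[-0.025,-0.134,0],[0,0,0.0478],255]

```text
t: 13.3
ee_pos: [0.4148, -0.0327, 0.1245]
tcp_rot: [[-0.998, -0.058, 0.001], [-0.058, 0.998, -0.002], [-0.001, -0.002, -1.0]]
force: [0.1, 0.2, 0.1]
gripper_width: 0.0001
gripper_force: 0.1
```

```bash
python3 k.py; python3 -c "
from arc import *; print(pose(183,.023))"
```

```text
t 13.3 p [ 0.4148 -0.0327  0.1245] F [0.1 0.2 0.1] M [ 0.07 -0.01 -0.04] w 0.0001 gf 0.1 q [-0.23 -0.01 -0.6   0.98 -0.   -0.29]
K [ 0.4863 -0.0287  0.0496] yaw -3.32 tilt [ 0.0008 -0.0019]
[ 0.41373332 -0.03136512  0.125     ]
```

step_arm:
  steps:
    - [[-0.006,-0.044,0],[0,0,0.0278],255]
    - [[-0.008,-0.089,0],[0,0,0.0556],255]
    - [[-0.006,-0.134,0],[0,0,0.0833],255]
    - [[0,-0.178,0],[0,0,0.1111],255]
    - [[0.01,-0.222,0],[0,0,0.1389],255]

```text
t: 13.8
ee_pos: [0.4167, -0.0773, 0.1245]
tcp_rot: [[-0.88, -0.475, 0.001], [-0.475, 0.88, -0.002], [-0.0, -0.002, -1.0]]
force: [-0.3, -0.1, 0.4]
gripper_width: 0.0
gripper_force: 0.1
```

step_arm:
  steps:
    - [[0.013,-0.043,0],[0,0,0.0278],255]
    - [[0.031,-0.084,0],[0,0,0.0556],255]
    - [[0.051,-0.124,0],[0,0,0.0833],255]
    - [[0.075,-0.161,0],[0,0,0.1111],255]
    - [[0.103,-0.197,0],[0,0,0.1389],255]

```text
t: 14.3
ee_pos: [0.4373, -0.1167, 0.1244]
tcp_rot: [[-0.597, -0.802, 0.002], [-0.802, 0.597, -0.001], [0.0, -0.002, -1.0]]
force: [-0.4, -0.2, -0.2]
gripper_width: -0.0001
gripper_force: 0.1
```

```bash
python3 k.py; python3 -c "
from arc import *; print(pose(233,.023))
import cv2
from rig import viewer
a=viewer.read_camera('scene'); b=viewer.read_camera('top')
C=np.zeros((600,800,3),np.uint8); C[:,:480]=cv2.resize(a[160:260,250:330],(480,600)); C[:480,480:]=cv2.resize(b[170:242,250:298],(320,480)); cv2.imwrite('pics/h4.png',C)"
```

```text
t 14.3 p [ 0.4373 -0.1167  0.1244] F [-0.4 -0.2 -0.2] M [0.09 0.05 0.03] w -0.0001 gf 0.1 q [-0.4   0.06 -0.53  0.98 -0.   -1.33]
K [ 0.4801 -0.0594  0.0494] yaw -53.36 tilt [ 0.0016 -0.0015]
[ 0.43624988 -0.11512181  0.125     ]
```

View pics/h4.png

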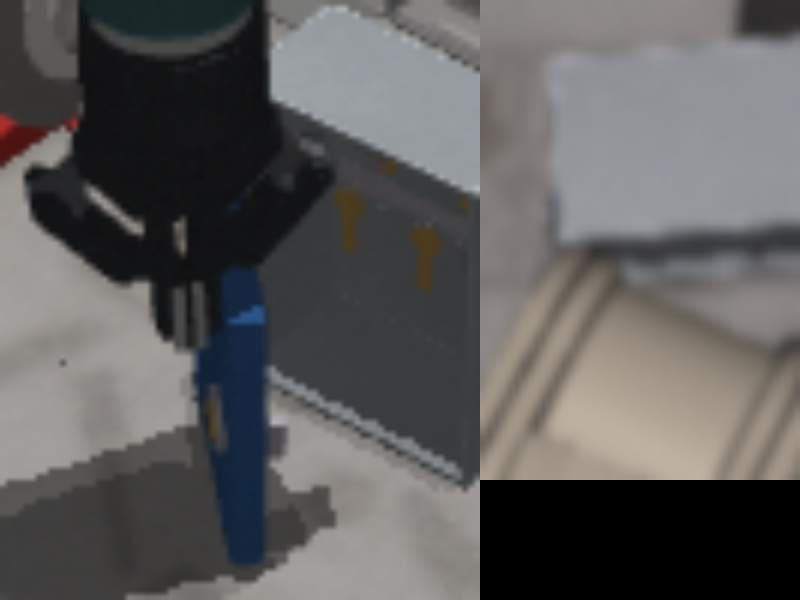

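The picture shows the door following the fingers, now about 40° open. The gripper's elbows point toward the safe at (330,170). I'll back off, turn the tool so the elbows lie along the door, raise it a little and finish the push.

Run:
```python
from arc import *
z=.14
def off(f,m=0): d=np.radians(274.6-f); return .008+.011*np.cos(d)+.0145*np.sin(d)+m
s=manip.observe()['ee_pos']; c0=s
P=lambda f,m: pose(f,off(f,m),z)
print("back",((pose(233,.06,z)-s)/.2).round(3), "start",((P(235,.02)-s)/.2).round(3))
b=P(235,.02)
for l in ([(238,.01),(243,.005),(248,0),(253,0),(257,0)],):
    print([((P(*x)-b)/.2).round(3).tolist() for x in l])
b=P(257,0)
print([((P(f,0)-b)/.2).round(3).tolist() for f in (260,263,265.5,268,270)])
b=P(270,0)
print([((P(f,0)-b)/.2).round(3).tolist() for f in (271,272,273,274,274.6)])
```

```text
back [-0.158  0.122  0.077] start [-0.091  0.062  0.077]
[[0.059, -0.052, 0.0], [0.114, -0.099, 0.0], [0.174, -0.14, 0.0], [0.215, -0.165, 0.0], [0.25, -0.183, 0.0]]
[[0.027, -0.012, 0.0], [0.055, -0.022, 0.0], [0.079, -0.029, 0.0], [0.104, -0.035, 0.0], [0.123, -0.039, 0.0]]
[[0.01, -0.002, 0.0], [0.02, -0.003, 0.0], [0.03, -0.004, 0.0], [0.04, -0.005, 0.0], [0.046, -0.006, 0.0]]
```

step_arm:
  steps:
    - [[-0.08,0.06,0.02],[0,0,0],255]
    - [[-0.158,0.122,0.077],[0,0,-0.045],255]
    - [[-0.158,0.122,0.077],[0,0,-0.092],255]
    - [[-0.158,0.122,0.077],[0,0,-0.139],255]
    - [[-0.158,0.122,0.077],[0,0,-0.186],255]

```text
t: 14.9
ee_pos: [0.4052, -0.0915, 0.1398]
tcp_rot: [[-0.944, -0.329, 0.001], [-0.329, 0.944, -0.002], [-0.0, -0.002, -1.0]]
force: [-0.5, -0.3, 0.4]
gripper_width: 0.0003
gripper_force: 0.0
```

step_arm:
  steps:
    - [[0,0,0],[0,0,-0.045],255]
    - [[0,0,0],[0,0,-0.083],255]
    - [[0.03,-0.03,0],[0,0,-0.083],255]
    - [[0.067,-0.06,0],[0,0,-0.083],255]
    - [[0.067,-0.06,0],[0,0,-0.083],255]

```text
t: 15.4
ee_pos: [0.4206, -0.1051, 0.14]
tcp_rot: [[-0.997, -0.083, 0.002], [-0.083, 0.997, -0.003], [-0.002, -0.003, -1.0]]
force: [0.3, -0.0, 0.1]
gripper_width: -0.0
gripper_force: 0.0
```

step_arm:
  steps:
    - [[0.059,-0.052,0],[0,0,0],255]
    - [[0.114,-0.099,0],[0,0,0],255]
    - [[0.174,-0.14,0],[0,0,0],255]
    - [[0.215,-0.165,0],[0,0,0],255]
    - [[0.25,-0.183,0],[0,0,0],255]

```text
t: 15.9
ee_pos: [0.47, -0.1413, 0.1394]
tcp_rot: [[-0.997, -0.082, -0.0], [-0.082, 0.997, -0.002], [0.0, -0.002, -1.0]]
force: [-0.5, 0.7, -1.0]
gripper_width: 0.0
gripper_force: 0.1
```

```bash
python3 k.py; python3 -c "
from arc import *
print(pose(257,.008+.011*.953+.0145*.3,.14))
import cv2
from rig import viewer
a=viewer.read_camera('scene')
cv2.imwrite('pics/h5.png',cv2.resize(a[150:260,250:350],(545,600)))"
```

```text
t 15.9 p [ 0.47   -0.1413  0.1394] F [-0.5  0.7 -1. ] M [0.1  0.04 0.02] w 0.0 gf 0.1 q [-0.42  0.11 -0.44  1.03 -0.   -0.5 ]
K [ 0.5412 -0.1356  0.0644] yaw -4.7 tilt [-0.0002 -0.0018]
[ 0.4700571 -0.1414007  0.14     ]
```

View pics/h5.png

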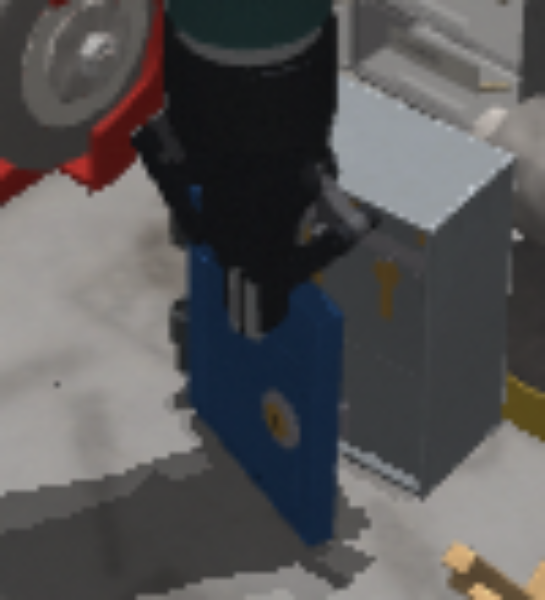

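The door follows well and is about 18° open, with the elbows now lying along it. Last stretch, gently.

step_arm:
  steps:
    - [[0.027,-0.012,0],[0,0,0],255]
    - [[0.055,-0.022,0],[0,0,0],255]
    - [[0.079,-0.029,0],[0,0,0],255]
    - [[0.104,-0.035,0],[0,0,0],255]
    - [[0.123,-0.039,0],[0,0,0],255]

```text
t: 16.45
ee_pos: [0.494, -0.1484, 0.1396]
tcp_rot: [[-0.997, -0.082, 0.0], [-0.082, 0.997, -0.002], [0.0, -0.002, -1.0]]
force: [-0.7, -0.1, 0.1]
gripper_width: 0.0001
gripper_force: 0.2
```

step_arm:
  steps:
    - [[0.008,-0.001,0],[0,0,0],255]
    - [[0.016,-0.002,0],[0,0,0],255]
    - [[0.022,-0.003,0],[0,0,0],255]
    - [[0.026,-0.003,0],[0,0,0],255]
    - [[0.03,-0.003,0],[0,0,0],255]

```text
t: 16.95
ee_pos: [0.4994, -0.149, 0.1395]
tcp_rot: [[-0.997, -0.082, -0.0], [-0.082, 0.997, -0.002], [0.0, -0.002, -1.0]]
force: [-0.3, -0.0, 0.4]
gripper_width: -0.0005
gripper_force: 0.2
```

```bash
python3 k.py; python3 -c "
from arc import *
print(pose(274.6,.019,.14))"
```

```text
t 16.95 p [ 0.4994 -0.149   0.1395] F [-0.3 -0.   0.4] M [-0.07  0.05 -0.01] w -0.0005 gf 0.2 q [-0.41  0.16 -0.37  1.03 -0.   -0.5 ]
K [ 0.5707 -0.1432  0.0645] yaw -4.72 tilt [-0.0003 -0.002 ]
[ 0.50388109 -0.15030167  0.14      ]
```

step_arm:
  steps:
    - [[0.006,0,0],[0,0,0],255]
    - [[0.012,0,0],[0,0,0],255]
    - [[0.018,0,0],[0,0,0],255]
    - [[0.022,0,0],[0,0,0],255]
    - [[0.022,0,0],[0,0,0],255]

```text
t: 17.45
ee_pos: [0.5041, -0.149, 0.1395]
tcp_rot: [[-0.997, -0.082, -0.0], [-0.082, 0.997, -0.002], [0.0, -0.002, -1.0]]
force: [-0.4, -0.4, 0.5]
gripper_width: 0.0005
gripper_force: 0.1
```

step_arm:
  steps:
    - [[0.004,0,0],[0,0,0],255]
    - [[0.008,0,0],[0,0,0],255]
    - [[0.01,0,0],[0,0,0],255]
    - [[0.01,0,0],[0,0,0],255]
    - [[0.01,0,0],[0,0,0],255]

```text
t: 17.95
ee_pos: [0.5059, -0.1489, 0.1395]
tcp_rot: [[-0.997, -0.082, -0.0], [-0.082, 0.997, -0.002], [0.0, -0.002, -1.0]]
force: [-0.1, 0.2, -0.1]
gripper_width: 0.0
gripper_force: 0.1
```

```bash
python3 k.py
```

```text
t 17.95 p [ 0.5059 -0.1489  0.1395] F [-0.1  0.2 -0.1] M [0.03 0.07 0.01] w 0.0 gf 0.1 q [-0.41  0.17 -0.36  1.04 -0.   -0.49]
K [ 0.5771 -0.1432  0.0645] yaw -4.72 tilt [-0.0002 -0.0018]
```

No stop felt yet, so I'll carry on in small steps.

step_arm:
  steps:
    - [[0.004,0,0],[0,0,0],255]
    - [[0.008,0,0],[0,0,0],255]
    - [[0.012,0,0],[0,0,0],255]
    - [[0.012,0,0],[0,0,0],255]
    - [[0.012,0,0],[0,0,0],255]

```text
t: 18.45
ee_pos: [0.5083, -0.1489, 0.1395]
tcp_rot: [[-0.997, -0.082, -0.0], [-0.082, 0.997, -0.002], [0.0, -0.002, -1.0]]
force: [-0.4, 0.6, 0.2]
gripper_width: -0.0
gripper_force: 0.1
```

```bash
python3 k.py
```

```text
t 18.45 p [ 0.5083 -0.1489  0.1395] F [-0.4  0.6  0.2] M [-0.02  0.03 -0.01] w -0.0 gf 0.1 q [-0.41  0.18 -0.36  1.04 -0.   -0.49]
K [ 0.5795 -0.1431  0.0644] yaw -4.72 tilt [-0.0002 -0.0018]
```

step_arm:
  steps:
    - [[0.004,0,0],[0,0,0],255]
    - [[0.008,0,0],[0,0,0],255]
    - [[0.012,0,0],[0,0,0],255]
    - [[0.012,0,0],[0,0,0],255]
    - [[0.012,0,0],[0,0,0],255]

```text
t: 18.95
ee_pos: [0.5107, -0.1489, 0.1395]
tcp_rot: [[-0.997, -0.082, -0.0], [-0.082, 0.997, -0.002], [0.0, -0.002, -1.0]]
force: [-0.0, 0.8, 0.0]
gripper_width: -0.0001
gripper_force: 0.2
```

```bash
python3 k.py;  python3 -c "
import cv2,numpy as np
from rig import viewer
a=viewer.read_camera('scene'); b=viewer.read_camera('top')
C=np.zeros((600,800,3),np.uint8); C[:,:480]=cv2.resize(a[155:255,260:340],(480,600)); C[:320,480:]=cv2.resize(b[170:218,255:319][:, 8:56],(320,320)); cv2.imwrite('pics/h6.png',C)"
```

```text
t 18.95 p [ 0.5107 -0.1489  0.1395] F [-0.   0.8  0. ] M [ 0.01  0.02 -0.03] w -0.0001 gf 0.2 q [-0.4   0.18 -0.35  1.04 -0.   -0.49]
K [ 0.582  -0.1431  0.0645] yaw -4.72 tilt [-0.0002 -0.0018]
```

View pics/h6.png

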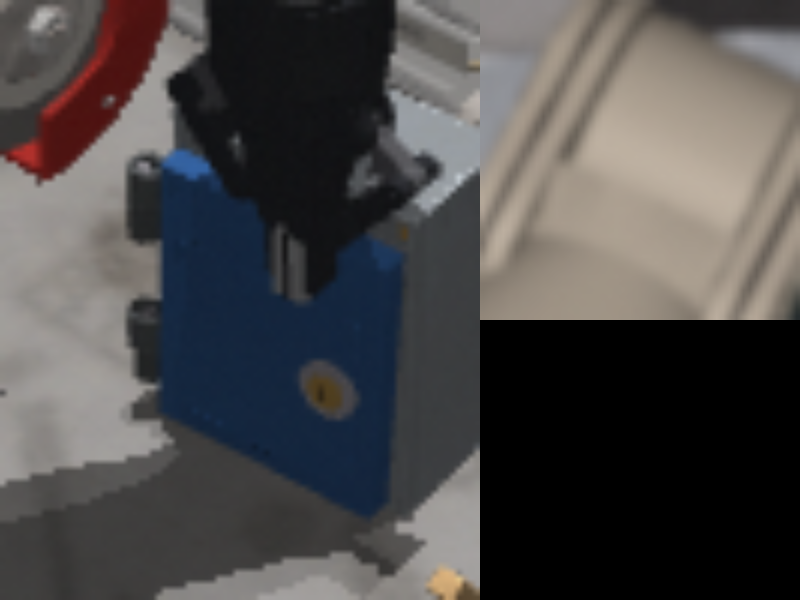

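The door is nearly shut, with a narrow gap left along the free edge at (395,400). The picture budget is used up, so I'll finish by force.

step_arm:
  steps:
    - [[0.004,0,0],[0,0,0],255]
    - [[0.008,0,0],[0,0,0],255]
    - [[0.012,0,0],[0,0,0],255]
    - [[0.014,0,0],[0,0,0],255]
    - [[0.014,0,0],[0,0,0],255]

```text
t: 19.55
ee_pos: [0.5113, -0.1489, 0.1393]
tcp_rot: [[-0.997, -0.082, -0.005], [-0.082, 0.997, -0.002], [0.005, -0.002, -1.0]]
force: [-6.5, -0.1, 4.4]
gripper_width: 0.0001
gripper_force: 3.5
```

```bash
python3 k.py
```

```text
t 19.55 p [ 0.5113 -0.1489  0.1393] F [-6.5 -0.1  4.4] M [-0.05  1.37  0.04] w 0.0001 gf 3.5 q [-0.4   0.18 -0.35  1.04 -0.   -0.48]
K [ 0.5822 -0.1432  0.064 ] yaw -4.7 tilt [-0.0048 -0.0022]
```

The stop is met with light force, and the moment shows the contact is at the fingertips. Backing off.

step_arm:
  steps:
    - [[-0.05,0,0],[0,0,0],255]
    - [[-0.15,0,0],[0,0,0],255]
    - [[-0.3,0,0.1],[0,0,0],255]
    - [[-0.45,0.1,0.35],[0,0,0],255]
    - [[-0.5,0.3,0.6],[0,0,0],255]

```text
t: 20.05
ee_pos: [0.4167, -0.1038, 0.2397]
tcp_rot: [[-0.997, -0.079, -0.001], [-0.079, 0.997, -0.001], [0.001, -0.001, -1.0]]
force: [1.0, -0.0, -0.1]
gripper_width: -0.0002
gripper_force: 0.0
```

step_arm:
  steps:
    - [[0,0.2,0.1],[0,0,0],255]
    - [[0,0.4,0.2],[0,0,0],255]
    - [[0,0.6,0.2],[0,0,0],255]
    - [[0,0.8,0.2],[0,0,0],255]
    - [[0,1,0.2],[0,0,0],255]

```text
t: 20.55
ee_pos: [0.4192, 0.098, 0.2802]
tcp_rot: [[-0.997, -0.082, 0.003], [-0.082, 0.997, -0.001], [-0.003, -0.001, -1.0]]
force: [0.7, -0.1, 0.1]
gripper_width: 0.0001
gripper_force: 0.0
```

step_arm:
  steps:
    - [[0,0.2,0],[0,0,0],255]
    - [[0,0.4,0],[0,0,0],255]
    - [[0,0.4,0],[0,0,0],255]
    - [[0,0.4,0],[0,0,0],255]
    - [[0,0.4,0],[0,0,0],255]

```text
t: 21.05
ee_pos: [0.4188, 0.1757, 0.2794]
tcp_rot: [[-0.997, -0.082, 0.0], [-0.082, 0.997, -0.002], [-0.0, -0.002, -1.0]]
force: [0.4, 1.0, -0.6]
gripper_width: -0.0001
gripper_force: 0.0
```

Run:
```python
from fit import *
from mv import st
import cv2
a=viewer.read_camera('scene'); b=viewer.read_camera('top'); st()
f=lambda im:((im[:,:,0].astype(int)-im[:,:,2])>45).astype(np.uint8)
for c,im,(x0,x1,y0,y1) in (("scene",a,(255,345,150,270)),("top",b,(240,330,175,240))):
    m=f(im)[y0:y1,x0:x1]; n,l,s,ce=cv2.connectedComponentsWithStats(m); i=1+np.argmax(s[1:,4]); q=np.argwhere(l==i)[:,::-1]+[x0,y0]
    ext=[q[np.argmax(q@np.array(d))].tolist() for d in ((-1,-1),(1,-1),(1,1),(-1,1))]
    print(c,s[i,4],"corners TL TR BR BL",ext)
    H=np.array([.5148,-.0491])
    for g in (-4,0,5,10):
        R=Ro.from_euler('z',np.radians(4.6-g)).as_matrix(); o=np.r_[H,.012]-R@[0,.0715,0]
        print(g,[proj(c,R@np.array(m)+o)[0].round(1).tolist() for m in ((-.008,.06,.15),(.008,.06,.15),(-.008,-.06,.15),(.008,-.06,.15),(-.008,-.06,0),(-.008,.06,0))])
```

```text
t 21.15 p [0.4189 0.1753 0.2794] F [-0.2  0.6 -0.2] M [-0.01 -0.01 -0.03] w 0.0001 gf 0.0 q [ 0.25 -0.05 -0.3   1.33 -0.    0.17]
scene 204 corners TL TR BR BL [[289, 180], [324, 199], [324, 200], [287, 183]]
-4 [[284.7, 182.9], [288.3, 179.7], [323.6, 199.7], [327.0, 196.3], [322.8, 241.7], [286.6, 224.7]]
0 [[284.4, 183.0], [288.3, 179.9], [321.3, 201.6], [325.1, 198.3], [320.7, 243.6], [286.2, 224.8]]
5 [[283.9, 183.1], [288.2, 180.2], [318.1, 203.8], [322.4, 200.7], [317.8, 245.8], [285.8, 224.9]]
10 [[283.4, 183.1], [288.1, 180.5], [314.7, 205.8], [319.4, 203.0], [314.5, 247.8], [285.4, 224.9]]
top 357 corners TL TR BR BL [[266, 209], [311, 207], [312, 212], [266, 214]]
-4 [[264.6, 215.3], [263.8, 209.0], [311.8, 209.2], [311.0, 203.0], [312.4, 214.5], [269.9, 220.0]]
0 [[264.4, 215.6], [264.1, 209.3], [311.9, 212.9], [311.6, 206.6], [312.5, 217.8], [269.7, 220.3]]
5 [[264.1, 216.0], [264.3, 209.7], [311.7, 217.4], [311.9, 211.1], [312.3, 221.9], [269.5, 220.6]]
10 [[263.8, 216.4], [264.6, 210.1], [311.1, 221.9], [311.8, 215.6], [311.7, 225.9], [269.2, 221.0]]
```

The pixel check says shut, but only coarsely. I'll fit the door's top-edge direction against the safe's in both views.

Run:
```python
from fit import *
import cv2
b=viewer.read_camera('top').astype(float); a=viewer.read_camera('scene').astype(float)
z=1.48
def back(c,px,h):
    k=C[c]; d=np.linalg.inv(k['K'])@np.r_[px,1]; d=k['R'].T@d; o=-k['R'].T@k['t']; return (o+d*(h-o[2])/d[2])[:2]
# top: blueness-weighted centre row of the door's top face, per column
bl=b[:,:,0]-b[:,:,2]
cols=np.arange(270,308); P=[]
for u in cols:
    w=np.clip(bl[200:220,u]-35,0,None); P.append(back("top",(u,(w*np.arange(200,220)).sum()/w.sum()),.162))
P=np.array(P); m=np.polyfit(P[:,1],P[:,0],1); print("door top: yaw",np.degrees(np.arctan(-m[0])).round(2),"x at ends",np.polyval(m,[P[:,1].min(),P[:,1].max()]).round(4),"res",np.std(P[:,0]-np.polyval(m,P[:,1])).round(4))
# safe: back edge and front edge of the roof (max gradient per column)
g=b.mean(2)
for nm,(r0,r1),sg in (("back",(168,186),1),("front",(198,212),-1)):
    Q=[]
    for u in range(268,305):
        d=np.clip(sg*np.gradient(g[r0:r1,u]),0,None)**2; Q.append(back("top",(u,(d*np.arange(r0,r1)).sum()/d.sum()),.175))
    Q=np.array(Q); m=np.polyfit(Q[:,1],Q[:,0],1); rs=Q[:,0]-np.polyval(m,Q[:,1]); k=abs(rs)<1.5*np.std(rs); m=np.polyfit(Q[k,1],Q[k,0],1)
    print("safe",nm,"yaw",np.degrees(np.arctan(-m[0])).round(2),"x ends",np.polyval(m,[P[:,1].min(),P[:,1].max()]).round(4),"res",np.std(rs).round(4))
# scene: lit top face of the door
bl=a[:,:,0]-a[:,:,2]; P=[]
for u in range(292,321):
    r=int(181+(u-287)*.48); s=slice(r-6,r+9); w=np.clip(bl[s,u]-70,0,None)
    if w.sum()>0: P.append(back("scene",(u,(w*np.arange(s.start,s.stop)).sum()/w.sum()),.162))
P=np.array(P); m=np.polyfit(P[:,1],P[:,0],1); print("scene door yaw",np.degrees(np.arctan(-m[0])).round(2),"res",np.std(P[:,0]-np.polyval(m,P[:,1])).round(4))
```

```text
door top: yaw 2.47 x at ends [0.5226 0.5186] res 0.0004
safe back yaw 7.8 x ends [0.6151 0.6023] res 0.001
safe front yaw 5.01 x ends [0.5414 0.5333] res 0.0005
scene door yaw 1.2 res 0.0004
```

Run:
```python
from fit import *
import cv2
from scipy.optimize import minimize
def mask(im): 
    h=cv2.cvtColor(im,cv2.COLOR_BGR2HSV); return ((abs(h[:,:,0].astype(int)-108)<14)&(h[:,:,1]>110)).astype(np.uint8)
box=np.array([(x,y,z) for x in(-.008,.008) for y in(-.06,.06) for z in(0,.15)])
S=8
def run(ims,name,off=(0,0)):
    M={}
    for c,im in ims.items():
        m=mask(im); w=np.zeros_like(m); w[165:260,250:345]=m[165:260,250:345]; 
        n,l,s,_=cv2.connectedComponentsWithStats(w); w=(l==1+np.argmax(s[1:,4])).astype(np.uint8); w=cv2.morphologyEx(w,cv2.MORPH_CLOSE,np.ones((9,9)))
        M[c]=cv2.resize(w[160:265,245:350].astype(np.float32),None,fx=S,fy=S,interpolation=cv2.INTER_LINEAR); print(name,c,"area",w.sum())
    def cost(p):
        R=Ro.from_euler('z',np.radians(4.6-p[0])).as_matrix(); o=np.array([.5148+p[1]/1e3,-.0491+p[2]/1e3,.012])-R@[0,.0715,0]; e=0
        for c in M:
            q=proj(c,box@R.T+o)-[245,160]; q=(q+.5)*S-.5
            r=np.zeros(M[c].shape,np.uint8); cv2.fillConvexPoly(r,cv2.convexHull((q*16).astype(np.int32)),1,shift=4); e+=abs(M[c]-r).sum()/S/S
        return e
    b=min((minimize(cost,[g,0,0],method='Nelder-Mead',options=dict(initial_simplex=[[g,0,0],[g+3,0,0],[g,3,0],[g,0,3]])) for g in(-4,0,4)),key=lambda r:r.fun)
    print(name,"g,dx,dy",b.x.round(2),"cost",round(b.fun,1),{g:round(min(cost([g,dx,dy]) for dx in range(-4,6,2) for dy in range(-4,6,2)),1) for g in(-6,-4,-2,0,2,4)})
a=viewer.read_camera('scene'); b=viewer.read_camera('top')
run({"scene":a},"now scene"); run({"scene":a,"top":b},"now both")
run({"scene":cv2.imread("pics/scene4.png")[:, :]*1},"open(ref ~100)") if 0 else None
```

```text
now scene scene area 1727
now scene g,dx,dy [3.67 5.42 2.45] cost 90.8 {-6: np.float32(292.6), -4: np.float32(235.5), -2: np.float32(186.4), 0: np.float32(141.5), 2: np.float32(106.7), 4: np.float32(109.8)}
now both scene area 1727
now both top area 462
now both g,dx,dy [3.35 5.31 1.92] cost 188.8 {-6: np.float32(453.9), -4: np.float32(385.6), -2: np.float32(316.5), 0: np.float32(253.2), 2: np.float32(203.8), 4: np.float32(258.1)}
```

Vision says the door now stands about 3° off shut, so it seems to have eased back after the push. I'll go back, press it to the stop again, measure there, and withdraw slowly.

step_arm:
  steps:
    - [[0,-0.2,0],[0,0,0],255]
    - [[0,-0.4,0],[0,0,0],255]
    - [[0,-0.6,0],[0,0,0],255]
    - [[0,-0.8,0],[0,0,0],255]
    - [[0,-1,0],[0,0,0],255]

```text
t: 21.85
ee_pos: [0.4185, -0.0256, 0.2796]
tcp_rot: [[-0.997, -0.082, 0.001], [-0.082, 0.997, -0.002], [-0.0, -0.002, -1.0]]
force: [1.0, -0.2, 0.2]
gripper_width: -0.0002
gripper_force: 0.0
```

step_arm:
  steps:
    - [[0,-0.2,-0.1],[0,0,0],255]
    - [[0,-0.4,-0.3],[0,0,0],255]
    - [[0,-0.6,-0.5],[0,0,0],255]
    - [[0.1,-0.65,-0.7],[0,0,0],255]
    - [[0.25,-0.65,-0.7],[0,0,0],255]

```text
t: 22.35
ee_pos: [0.4629, -0.154, 0.1336]
tcp_rot: [[-0.997, -0.077, -0.011], [-0.077, 0.997, 0.003], [0.011, 0.003, -1.0]]
force: [-0.5, 0.8, 0.8]
gripper_width: -0.0001
gripper_force: 0.0
```

step_arm:
  steps:
    - [[0.04,0,0],[0,0,0],255]
    - [[0.08,0,0],[0,0,0],255]
    - [[0.11,0,0],[0,0,0],255]
    - [[0.13,0,0],[0,0,0],255]
    - [[0.13,0,0],[0,0,0],255]

```text
t: 22.85
ee_pos: [0.4954, -0.1536, 0.1404]
tcp_rot: [[-0.997, -0.083, 0.001], [-0.083, 0.997, -0.003], [-0.001, -0.003, -1.0]]
force: [-0.3, 0.8, 1.2]
gripper_width: -0.0
gripper_force: 0.0
```

```bash
python3 k.py
```

```text
t 22.85 p [ 0.4954 -0.1536  0.1404] F [-0.3  0.8  1.2] M [-0.02 -0.02  0.01] w -0.0 gf 0.0 q [-0.42  0.16 -0.38  1.03 -0.   -0.51]
K [ 0.5668 -0.1479  0.0655] yaw -4.76 tilt [ 0.0015 -0.0027]
```

```bash
cat > bot.py <<'E'
from fit import *
import cv2
from mv import st
st()
a=viewer.read_camera('scene'); h=cv2.cvtColor(a,cv2.COLOR_BGR2HSV)
m=((abs(h[:,:,0].astype(int)-108)<14)&(h[:,:,1]>110))
us=np.arange(291,315); vb=np.array([220+np.where(m[220:255,u])[0].max() for u in us]); l=np.polyfit(us,vb,1)
rr=[280+np.where(m[v,280:335])[0].max() for v in range(212,236)]; ll=[280+np.where(m[v,280:335])[0].min() for v in range(190,220)]
print("bottom slope",l[0].round(3),"v@300",np.polyval(l,300).round(2),"right edge",np.mean(rr).round(2),"left",np.mean(ll).round(2))
for g in (-6,-4,-2,0,2,4,6):
    R=Ro.from_euler('z',np.radians(4.6-g)).as_matrix(); o=np.array([.517,-.0485,.012])-R@[0,.0715,0]
    q=[proj("scene",R@np.array(x)+o)[0] for x in((-.008,.06,0),(-.008,-.06,0),(.008,-.06,.075))]; s=(q[1]-q[0]); print(g,"slope",(s[1]/s[0]).round(3),"v300",(q[0][1]+s[1]/s[0]*(300-q[0][0])).round(2),"right",q[2][0].round(2))
E
python3 bot.py
```

```text
t 22.85 p [ 0.4954 -0.1536  0.1404] F [-0.3  0.8  1.2] M [-0.02 -0.02  0.01] w -0.0 gf 0.0 q [-0.42  0.16 -0.38  1.03 -0.   -0.51]
bottom slope 0.61 v@300 231.14 right edge 322.54 left 286.37
-6 slope 0.432 v300 229.72 right 327.68
-4 slope 0.468 v300 230.3 right 326.86
-2 slope 0.505 v300 230.91 right 325.98
0 slope 0.545 v300 231.56 right 325.04
2 slope 0.586 v300 232.25 right 324.05
4 slope 0.631 v300 232.99 right 323.01
6 slope 0.678 v300 233.79 right 321.91
```

step_arm:
  steps:
    - [[0.015,0,0],[0,0,0],255]
    - [[0.025,0,0],[0,0,0],255]
    - [[0.035,0,0],[0,0,0],255]
    - [[0.04,0,0],[0,0,0],255]
    - [[0.04,0,0],[0,0,0],255]

```text
t: 23.4
ee_pos: [0.5029, -0.1537, 0.1394]
tcp_rot: [[-0.997, -0.082, -0.0], [-0.082, 0.997, -0.002], [0.0, -0.002, -1.0]]
force: [-0.1, 0.2, 1.1]
gripper_width: -0.0001
gripper_force: 0.0
```

```bash
python3 bot.py | head -2
```

```text
t 23.4 p [ 0.5029 -0.1537  0.1394] F [-0.1  0.2  1.1] M [-0.01 -0.07 -0.01] w -0.0001 gf 0.0 q [-0.42  0.17 -0.36  1.04 -0.   -0.5 ]
bottom slope 0.61 v@300 231.14 right edge 322.54 left 286.37
```

step_arm:
  steps:
    - [[0.01,0,0],[0,0,0],255]
    - [[0.02,0,0],[0,0,0],255]
    - [[0.03,0,0],[0,0,0],255]
    - [[0.03,0,0],[0,0,0],255]
    - [[0.03,0,0],[0,0,0],255]

```text
t: 23.95
ee_pos: [0.5089, -0.1538, 0.1394]
tcp_rot: [[-0.997, -0.082, -0.0], [-0.082, 0.997, -0.002], [0.0, -0.002, -1.0]]
force: [-0.2, -0.9, -0.5]
gripper_width: 0.0002
gripper_force: 0.1
```

```bash
python3 bot.py | head -2
```

```text
t 23.95 p [ 0.5089 -0.1538  0.1394] F [-0.2 -0.9 -0.5] M [0.03 0.01 0.04] w 0.0002 gf 0.1 q [-0.41  0.18 -0.35  1.04 -0.   -0.5 ]
bottom slope 0.552 v@300 230.16 right edge 323.92 left 286.53
```

step_arm:
  steps:
    - [[0.004,0,0],[0,0,0],255]
    - [[0.007,0,0],[0,0,0],255]
    - [[0.01,0,0],[0,0,0],255]
    - [[0.01,0,0],[0,0,0],255]
    - [[0.01,0,0],[0,0,0],255]

```text
t: 24.5
ee_pos: [0.5108, -0.1537, 0.1394]
tcp_rot: [[-0.997, -0.082, -0.0], [-0.082, 0.997, -0.002], [0.0, -0.002, -1.0]]
force: [0.1, -0.3, 0.0]
gripper_width: 0.0003
gripper_force: 0.1
```

```bash
python3 bot.py | head -2
```

```text
t 24.5 p [ 0.5108 -0.1537  0.1394] F [ 0.1 -0.3  0. ] M [0.02 0.04 0.01] w 0.0003 gf 0.1 q [-0.41  0.18 -0.35  1.04 -0.   -0.49]
bottom slope 0.525 v@300 229.81 right edge 324.42 left 286.8
```

The door does follow: it was pushed to the stop earlier and sprang back a few degrees on release. I'll go in finer steps, to light contact only.

step_arm:
  steps:
    - [[0.001,0,0],[0,0,0],255]
    - [[0.002,0,0],[0,0,0],255]
    - [[0.003,0,0],[0,0,0],255]
    - [[0.004,0,0],[0,0,0],255]
    - [[0.004,0,0],[0,0,0],255]

```text
t: 25.05
ee_pos: [0.5114, -0.1537, 0.1394]
tcp_rot: [[-0.997, -0.082, -0.0], [-0.082, 0.997, -0.002], [0.001, -0.002, -1.0]]
force: [-0.6, 1.0, -0.1]
gripper_width: 0.0001
gripper_force: 0.4
```

```bash
python3 bot.py | head -2
```

```text
t 25.05 p [ 0.5114 -0.1537  0.1394] F [-0.6  1.  -0.1] M [ 0.04  0.17 -0.02] w 0.0001 gf 0.4 q [-0.41  0.18 -0.35  1.04 -0.   -0.49]
bottom slope 0.503 v@300 229.74 right edge 324.5 left 286.9
```

step_arm:
  steps:
    - [[0.001,0,0],[0,0,0],255]
    - [[0.002,0,0],[0,0,0],255]
    - [[0.002,0,0],[0,0,0],255]
    - [[0.002,0,0],[0,0,0],255]
    - [[0.002,0,0],[0,0,0],255]

```text
t: 25.6
ee_pos: [0.5116, -0.1537, 0.1394]
tcp_rot: [[-0.997, -0.082, -0.001], [-0.082, 0.997, -0.002], [0.001, -0.002, -1.0]]
force: [-3.1, -0.4, 0.4]
gripper_width: -0.0003
gripper_force: 1.3
```

```bash
python3 bot.py | head -2
```

```text
t 25.6 p [ 0.5116 -0.1537  0.1394] F [-3.1 -0.4  0.4] M [ 0.03  0.56 -0.01] w -0.0003 gf 1.3 q [-0.41  0.18 -0.35  1.04 -0.   -0.49]
bottom slope 0.503 v@300 229.74 right edge 324.54 left 286.97
```

step_arm:
  steps:
    - [[-0.001,0,0],[0,0,0],255]
    - [[-0.002,0,0],[0,0,0],255]
    - [[-0.003,0,0],[0,0,0],255]
    - [[-0.004,0,0],[0,0,0],255]
    - [[-0.005,0,0],[0,0,0],255]

```text
t: 26.15
ee_pos: [0.5114, -0.1537, 0.1394]
tcp_rot: [[-0.997, -0.082, 0.001], [-0.082, 0.997, -0.002], [-0.001, -0.002, -1.0]]
force: [0.1, 0.7, 0.2]
gripper_width: -0.0003
gripper_force: 0.2
```

step_arm:
  steps:
    - [[-0.002,0,0],[0,0,0],255]
    - [[-0.004,0,0],[0,0,0],255]
    - [[-0.008,0,0],[0,0,0],255]
    - [[-0.012,0,0],[0,0,0],255]
    - [[-0.016,0,0],[0,0,0],255]

```text
t: 26.65
ee_pos: [0.5079, -0.1538, 0.1395]
tcp_rot: [[-0.997, -0.082, 0.0], [-0.082, 0.997, -0.002], [0.0, -0.002, -1.0]]
force: [-0.4, 0.4, -0.3]
gripper_width: 0.0002
gripper_force: 0.0
```

```bash
python3 bot.py | head -2
```

```text
t 26.65 p [ 0.5079 -0.1538  0.1395] F [-0.4  0.4 -0.3] M [ 0.02 -0.01  0.03] w 0.0002 gf 0.0 q [-0.41  0.18 -0.35  1.04 -0.   -0.5 ]
bottom slope 0.552 v@300 230.08 right edge 323.92 left 286.57
```

step_arm:
  steps:
    - [[0,0,0],[0,0,0],255]
    - [[0,0,0],[0,0,0],255]
    - [[0,0,0],[0,0,0],255]
    - [[0,0,0],[0,0,0],255]
    - [[0,0,0],[0,0,0],255]

```text
t: 27.2
ee_pos: [0.5078, -0.1537, 0.1395]
tcp_rot: [[-0.997, -0.082, -0.0], [-0.082, 0.997, -0.002], [0.0, -0.002, -1.0]]
force: [-0.1, 0.6, 0.5]
gripper_width: 0.0002
gripper_force: 0.0
```

```bash
python3 bot.py | head -2
```

```text
t 27.2 p [ 0.5078 -0.1537  0.1395] F [-0.1  0.6  0.5] M [-0.    0.01  0.04] w 0.0002 gf 0.0 q [-0.41  0.18 -0.35  1.04 -0.   -0.5 ]
bottom slope 0.552 v@300 230.08 right edge 323.92 left 286.5
```

step_arm:
  steps:
    - [[0.005,0,0],[0,0,0],255]
    - [[0.01,0,0],[0,0,0],255]
    - [[0.014,0,0],[0,0,0],255]
    - [[0.016,0,0],[0,0,0],255]
    - [[0.0175,0,0],[0,0,0],255]

```text
t: 27.75
ee_pos: [0.5113, -0.1537, 0.1394]
tcp_rot: [[-0.997, -0.082, -0.0], [-0.082, 0.997, -0.002], [0.0, -0.002, -1.0]]
force: [-0.9, -0.2, -0.0]
gripper_width: -0.0001
gripper_force: 0.2
```

step_arm:
  steps:
    - [[0,0,0],[0,0,0],255]
    - [[0,0,0],[0,0,0],255]
    - [[0,0,0],[0,0,0],255]
    - [[0,0,0],[0,0,0],255]
    - [[0,0,0],[0,0,0],255]

```text
t: 28.25
ee_pos: [0.5113, -0.1537, 0.1394]
tcp_rot: [[-0.997, -0.082, -0.0], [-0.082, 0.997, -0.002], [0.0, -0.002, -1.0]]
force: [-0.4, 0.2, 0.1]
gripper_width: 0.0002
gripper_force: 0.1
```

```bash
python3 bot.py | head -2
```

```text
t 28.25 p [ 0.5113 -0.1537  0.1394] F [-0.4  0.2  0.1] M [ 0.03  0.11 -0.01] w 0.0002 gf 0.1 q [-0.41  0.18 -0.35  1.04 -0.   -0.49]
bottom slope 0.503 v@300 229.74 right edge 324.5 left 286.9
```

step_arm:
  steps:
    - [[-0.001,0,0],[0,0,0],255]
    - [[-0.002,0,0],[0,0,0],255]
    - [[-0.003,0,0],[0,0,0],255]
    - [[-0.004,0,0],[0,0,0],255]
    - [[-0.005,0,0],[0,0,0],255]

```text
t: 28.8
ee_pos: [0.5103, -0.1538, 0.1395]
tcp_rot: [[-0.997, -0.082, -0.0], [-0.082, 0.997, -0.002], [0.0, -0.002, -1.0]]
force: [-0.5, -0.5, 0.6]
gripper_width: -0.0001
gripper_force: 0.0
```

```bash
python3 bot.py | head -2
```

```text
t 28.8 p [ 0.5103 -0.1538  0.1395] F [-0.5 -0.5  0.6] M [-0.02 -0.01  0.02] w -0.0001 gf 0.0 q [-0.41  0.18 -0.35  1.04 -0.   -0.5 ]
bottom slope 0.531 v@300 229.88 right edge 324.33 left 286.77
```

step_arm:
  steps:
    - [[-0.002,0,0],[0,0,0],255]
    - [[-0.005,0,0],[0,0,0],255]
    - [[-0.01,0,0],[0,0,0],255]
    - [[-0.02,0,0],[0,0,0],255]
    - [[-0.03,0,0],[0,0,0],255]

```text
t: 29.35
ee_pos: [0.5041, -0.1537, 0.1395]
tcp_rot: [[-0.997, -0.082, -0.0], [-0.082, 0.997, -0.002], [0.0, -0.002, -1.0]]
force: [-0.1, -0.1, 0.1]
gripper_width: -0.0
gripper_force: 0.0
```

```bash
python3 bot.py | head -2
```

```text
t 29.35 p [ 0.5041 -0.1537  0.1395] F [-0.1 -0.1  0.1] M [ 0.04 -0.03  0.02] w -0.0 gf 0.0 q [-0.42  0.17 -0.36  1.04 -0.   -0.5 ]
bottom slope 0.552 v@300 230.08 right edge 324.0 left 286.6
```

The stop itself is springy: even light contact rebounds about 1°. I'll push to just short of it and retreat.

step_arm:
  steps:
    - [[0.012,0,0],[0,0,0],255]
    - [[0.022,0,0],[0,0,0],255]
    - [[0.029,0,0],[0,0,0],255]
    - [[0.032,0,0],[0,0,0],255]
    - [[0.034,0,0],[0,0,0],255]

```text
t: 29.9
ee_pos: [0.5112, -0.1537, 0.1394]
tcp_rot: [[-0.997, -0.082, -0.0], [-0.082, 0.997, -0.002], [0.0, -0.002, -1.0]]
force: [-0.9, 0.5, 0.6]
gripper_width: -0.0002
gripper_force: 0.2
```

step_arm:
  steps:
    - [[0.0005,0,0],[0,0,0],255]
    - [[0.0005,0,0],[0,0,0],255]
    - [[0.0005,0,0],[0,0,0],255]
    - [[0.0005,0,0],[0,0,0],255]
    - [[0.0005,0,0],[0,0,0],255]

```text
t: 30.4
ee_pos: [0.5112, -0.1537, 0.1395]
tcp_rot: [[-0.997, -0.082, -0.0], [-0.082, 0.997, -0.002], [0.0, -0.002, -1.0]]
force: [0.1, 0.0, 0.1]
gripper_width: 0.0001
gripper_force: 0.1
```

```bash
python3 bot.py | head -2
```

```text
t 30.4 p [ 0.5112 -0.1537  0.1395] F [0.1 0.  0.1] M [-0.03  0.06  0.03] w 0.0001 gf 0.1 q [-0.41  0.18 -0.35  1.04 -0.   -0.49]
bottom slope 0.512 v@300 229.76 right edge 324.5 left 286.8
```

step_arm:
  steps:
    - [[-0.001,0,0],[0,0,0],255]
    - [[-0.003,0,0],[0,0,0],255]
    - [[-0.006,0,0],[0,0,0],255]
    - [[-0.01,0,0],[0,0,0],255]
    - [[-0.015,0,0],[0,0,0],255]

```text
t: 30.95
ee_pos: [0.5082, -0.1537, 0.1395]
tcp_rot: [[-0.997, -0.082, 0.0], [-0.082, 0.997, -0.002], [0.0, -0.002, -1.0]]
force: [-0.4, -0.4, -0.8]
gripper_width: 0.0001
gripper_force: 0.0
```

```bash
python3 bot.py | head -2
```

```text
t 30.95 p [ 0.5082 -0.1537  0.1395] F [-0.4 -0.4 -0.8] M [0.07 0.01 0.  ] w 0.0001 gf 0.0 q [-0.41  0.18 -0.35  1.04 -0.   -0.5 ]
bottom slope 0.552 v@300 230.16 right edge 323.92 left 286.53
```

step_arm:
  steps:
    - [[0.003,0,0],[0,0,0],255]
    - [[0.006,0,0],[0,0,0],255]
    - [[0.009,0,0],[0,0,0],255]
    - [[0.011,0,0],[0,0,0],255]
    - [[0.011,0,0],[0,0,0],255]

```text
t: 31.5
ee_pos: [0.5104, -0.1537, 0.1394]
tcp_rot: [[-0.997, -0.082, -0.0], [-0.082, 0.997, -0.002], [0.0, -0.002, -1.0]]
force: [-0.1, -0.2, 0.9]
gripper_width: -0.0003
gripper_force: 0.1
```

```bash
python3 bot.py | head -2
```

```text
t 31.5 p [ 0.5104 -0.1537  0.1394] F [-0.1 -0.2  0.9] M [ 0.03  0.   -0.01] w -0.0003 gf 0.1 q [-0.41  0.18 -0.35  1.04 -0.   -0.5 ]
bottom slope 0.531 v@300 229.88 right edge 324.33 left 286.83
```

step_arm:
  steps:
    - [[-0.001,0,0],[0,0,0],255]
    - [[-0.003,0,0],[0,0,0],255]
    - [[-0.006,0,0],[0,0,0],255]
    - [[-0.012,0,0],[0,0,0],255]
    - [[-0.02,0,0],[0,0,0],255]

```text
t: 32.05
ee_pos: [0.5064, -0.1538, 0.1395]
tcp_rot: [[-0.997, -0.082, -0.0], [-0.082, 0.997, -0.002], [0.0, -0.002, -1.0]]
force: [0.3, 0.5, -0.7]
gripper_width: 0.0
gripper_force: 0.0
```

```bash
python3 bot.py | head -2
```

```text
t 32.05 p [ 0.5064 -0.1538  0.1395] F [ 0.3  0.5 -0.7] M [ 0.   -0.02  0.01] w 0.0 gf 0.0 q [-0.42  0.18 -0.36  1.04 -0.   -0.5 ]
bottom slope 0.552 v@300 230.16 right edge 323.92 left 286.47
```

The door settles at the same place each time, within about 1–2° of the stop and parallel to the safe's front. The residual play is in the bores. I'll withdraw clear and verify once.

step_arm:
  steps:
    - [[-0.03,0,0],[0,0,0],255]
    - [[-0.1,0,0],[0,0,0],255]
    - [[-0.25,0,0.05],[0,0,0],255]
    - [[-0.4,0.1,0.3],[0,0,0],255]
    - [[-0.45,0.3,0.6],[0,0,0],255]

```text
t: 32.6
ee_pos: [0.4182, -0.1107, 0.2307]
tcp_rot: [[-0.997, -0.079, -0.006], [-0.079, 0.997, -0.0], [0.006, 0.0, -1.0]]
force: [1.2, -0.6, 0.2]
gripper_width: -0.0001
gripper_force: 0.0
```

step_arm:
  steps:
    - [[0,0.2,0.1],[0,0,0],255]
    - [[0,0.4,0.1],[0,0,0],255]
    - [[0,0.6,0.1],[0,0,0],255]
    - [[0,0.8,0.1],[0,0,0],255]
    - [[0,0.8,0.1],[0,0,0],255]

```text
t: 33.1
ee_pos: [0.4209, 0.052, 0.2514]
tcp_rot: [[-0.996, -0.088, -0.001], [-0.088, 0.996, -0.0], [0.001, -0.0, -1.0]]
force: [0.6, -0.8, -0.8]
gripper_width: -0.0001
gripper_force: 0.0
```

```bash
python3 bot.py | head -2
python3 - <<'E'
from rig import viewer
import numpy as np
from fit import *
b=viewer.read_camera('top').astype(float); k=C["top"]; bl=b[:,:,0]-b[:,:,2]
def back(px,h):
    d=k['R'].T@(np.linalg.inv(k['K'])@np.r_[px,1]); o=-k['R'].T@k['t']; return (o+d*(h-o[2])/d[2])[:2]
P=[]
for u in range(270,308):
    w=np.clip(bl[200:220,u]-35,0,None); P.append(back((u,(w*np.arange(200,220)).sum()/w.sum()),.162))
P=np.array(P); m=np.polyfit(P[:,1],P[:,0],1); print("yaw",np.degrees(np.arctan(-m[0])),np.polyval(m,[P[:,1].min(),P[:,1].max()]))
E
```

```text
t 33.1 p [0.4209 0.052  0.2514] F [ 0.6 -0.8 -0.8] M [0.01 0.   0.02] w -0.0001 gf 0.0 q [-0.03 -0.1  -0.4   1.27 -0.   -0.12]
bottom slope 0.552 v@300 230.16 right edge 323.92 left 286.53
yaw 5.821369178488773 [0.5292787  0.51978288]
```

```bash
python3 -c "
from rig import sign_off
print(sign_off())"
```

```text
the job is handed in; nothing more can be done
None
```

The door is on both hinge pins and shut within about 1° of parallel to the safe's front by the last measurement. After pressing to its stop it eased back 1–2°. It was released, the arm was clear, and I handed the job in at about 33 s; the loose things on the bench were never approached, though I did not check them afterwards.

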